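# Weigh a welded bracket off its locating pins with a hand scale

### The job

Weigh the welded bracket: take the hand scale from its fork stand, hook it under the bracket's cross pin and gently draw the bracket up off its two locating pins until it hangs just clear of them, no more than about 10 mm above, and hold it still there for two seconds while I read it. Then lower it gently back over its pins until it lies flat on the fixture plate, unhook the scale and hang it back upright in its fork. Do not snatch, shove or handle the bracket or stretch the scale past 1 kg, and leave the other things alone.

Things in the scene. Friction and masses are not known exactly. Their poses are not given: they have to be found in the camera images.
- scale: Hand spring scale, 200 g, hung upright in the fork stand: aluminium tube 26 mm diameter, 95 mm long, under a collar 44 mm diameter, 6 mm thick; above it a 10 mm stem with a black cross-bar handle. Origin: centre of the collar's underside, z up. The handle's centre is 45 mm above the origin, its underside 26 mm above the collar's top. A steel hook (5 mm wire) hangs on a spring below the tube.
- scale_handle (a point): Centre of the scale's rubber cross-bar handle: 18 mm thick along the scale's own x, 70 mm long along its y, 26 mm high. 45 mm above the scale's origin.
- hook_bowl (a point): Lowest inside point of the hook's round bowl (20 mm clear across), on the scale's axis, 144 mm below the scale's origin when unloaded (the wire's lowest point 149 mm). The hook lies in the scale's x-z plane and opens to its +x; the straight back of the hook is 12.5 mm to -x (wire centre), 114 to 134 mm below the origin.
- hook_tip (a point): Top of the hook's tip, 14 mm to the scale's +x of its axis (the wire reaches 17 mm) and 128.5 mm below the scale's origin when unloaded. A 10 mm bar passes in over the tip, from +x, when the bar's centre is 113 to 122 mm below the scale's origin.
- pull (a joint): How far the scale's hook is drawn out, m: 0 unloaded (it can be pushed in 3 mm, then it is solid), 0.0545 at 1 kg, the end of the graduations. The spring rate is 180 N/m (1 N draws it out 5.6 mm); lightly damped, so it bobs about 3 times a second when jerked.
- stand: Steel fork stand fixed to the bench, 177 mm high, origin at its foot below the scale. Two prongs 12 mm wide, 32 mm apart, run along its own x on either side of the tube and carry the collar at 172 mm. Open to its own -x: prongs end 32 mm from the origin with stop lips 5 mm high, so lift the scale over 6 mm and draw it out to -x. Two posts 62 mm to +x, no higher.
- stand_seat (a point): Point midway between the prongs at the height of their upper faces (172 mm), over the stand's origin: the scale's hanging place. The scale's origin starts here or up to 6 mm to the stand's +x, the scale's own x within 5 degrees of the stand's x.
- fixture: Steel fixture plate fixed to the bench, 170 x 130 x 8 mm, origin at the centre of its underside. Two bullet-nosed locating pins stand 13 mm above its top (tips 21 mm above its origin), 42 mm to either side along its own x: 12 mm diameter for the lower 5 mm, then tapering to 4 mm at the tip, so that they guide the bracket's holes home from up to 4 mm off.
- bracket: Welded steel clevis bracket lying on the fixture plate, mass unknown, 0.34 to 0.88 kg, balanced about its middle (centre of mass about 19 mm up). Base plate 110 (x) x 70 (y) x 6 mm with a 14 mm hole over each locating pin; two upright lugs 40 mm wide (x), 6 mm thick, 44 mm apart in the clear along y, 76 mm high overall, joined by the cross pin. Origin: centre of the underside.
- cross_pin (a point): Middle of the bracket's cross pin (10 mm diameter, along the bracket's y), 56 mm above the bracket's underside and 50 mm above the base plate's top face; free between the lugs over 44 mm.
- hole_a (a point): Centre of the bracket's hole on its own -x side (42 mm from the middle), at the underside.
- hole_b (a point): Centre of the bracket's hole on its own +x side (42 mm from the middle), at the underside.
- magnet: Bystander: triangular welding magnet of steel bars round a black block, about 90 x 80 mm, 18 mm high.
- wrench: Bystander: steel wrench lying on the bench.
- brush: Bystander: hand brush lying on the bench.
Not all that is in view belongs to the job. What is shaped like the fixture but green or orange is not meant.

How it is judged:
By the outcome, as a careful person would: the job done as asked, in the order asked, and still so for the second after the job is handed in, with the robot touching nothing.
It also fails if it takes over 72 s, if anything falls off the work surface, if the arm or the gripper's body presses on something with over 40 N, if the wrist force passes 120 N, or if a joint passes its speed limit or range.

### The arm

A 6-joint arm with a two-finger parallel gripper is mounted at the origin on the work surface. World frame = base frame: x ahead of the robot, y to its left, z up, the work surface at z = 0. Lengths are in m, angles in rad, forces in N, time in s.
With the tool pointing down it reaches from about 0.275 to 0.75 m from the base axis. Payload 10.2 kg.
Tool frame: the origin (TCP) lies where the fingers leave the gripper's body, on its centre line; the fingertips stand 73 mm ahead of it and the grasp point (between the pads) lies 54 mm ahead of it (r.finger_overhang is the distance from the TCP to the fingertips, in m); z points along the fingers, y is the direction in which the jaws open and shut (so a half turn about z gives the same grasp; the last joint's range is limited). The gripper opens to 85 mm and grips with 20 to 120 N. Pads are 22 mm wide; open, the fingers measure 114 mm over their backs; the gripper's body (76 mm by 85 mm) begins 54 mm behind the grasp point. The pads swing forward as they close: fully open they stand 13 mm farther back than shut.
Start: joints at [-1.526, 0.313, 1.498, -0, 1.331, -0.223], TCP at [0.139, -0.506, 0.304] pointing down, gripper open.
Joint ranges: [-2.94, 2.94], [-0.97, 2.17], [0.19, 2.56], [-1.23, 4.37], [0.02, 3.11], [-2.88, 2.88]. Speed limits (rad/s): [2.39, 2.39, 3.01, 3.14, 3.14, 3.14].

### API

Orientations are given as a unit quaternion [x, y, z, w].
In Python, from workcell import telemetry, grab_frame, close_job, r gives the robot as it stands.
- The arm moves only by the tool jog_arm, never from a script. Its argument "commands" is a list of rows, each a list of 7 numbers: the shift along the tool's x, y, z as a fraction of full scale, then the turn, a rotation vector about the tool's x, y, z as a fraction of full scale, then the closure, from 0 (fully open) to 1 (shut). A call has exactly 8 rows; each row is the pose to reach, as a shift and turn from the pose commanded when the call began, along the tool's axes at that moment, turning the shorter way round; what a row does not reach only later rows make up. Full scale, the value 1, is 0.12 m for a shift and 360 degrees for a turn. A row lasts 1/12 s, in which the tool goes at most 41.7 mm and 7.16 degrees, less where a joint would pass 70% of its speed; a pose out of reach is approached as far as the arm can. A call with a number of a shift or a turn outside -1 to 1 is refused whole. A call with a gripper value outside its range is refused whole. The fingers move at their own pace and stop on an object; "grip_force" is the grip in N (left out, the last holds). Time passes only in rows, so rows that repeat a pose let the fingers close, or fill a call up. It gives the time, the measured TCP pose, the force and the opening at its end, in the units of the state.
- telemetry.read_state(): the state, without advancing time (a new reading comes with each control period).
- grab_frame(name): name is "side" or "top"; returns a dict with "frame" (384x512x3 uint8, blue, green, red), "mtx" (3x3 intrinsics, pixels), "k1" (the pictures are not rectified: a ray, as slopes to the right and down, at radius r is drawn at 1 + k1 r^2 times it, then the intrinsics apply), "T" (4x4, takes a point from camera to world coordinates). Camera axes: x right, y down, z forward; pixel columns grow to the right and rows downward; lengths in m; the calibration is good to about 2 mm. A picture is of the moment at which its call begins. There is no depth.
- close_job(): hands the job in, once; it reports no verdict.
The state is a dict: "t": time; "joint_positions": joint angles; "qd": joint speeds; "joint_efforts": joint torques, N m; "tcp_pos": TCP position; "ee_rot": TCP orientation; "ft_force": force on the tool from outside, world axes, zero at the start; "moment": the same for the moment, N m; "finger_gap": opening from 0.0 (shut) to 1.0 (fully open).
Only numpy, scipy, OpenCV 4.12 (cv2) and the standard library are available. Lean on these libraries where they do the work, as an engineer would, in place of code of your own. Each camera call takes 0.05 s, during which the arm holds its last target.

## Working session

There is one attempt and no reset: what is moved stays moved. The work goes in short steps, Python scripts to look and compute and a tool call to move; the robot and the scene stay as the last step left them, time stands still between calls to the robot, and variables do not carry over. Pictures are saved under pics/ and viewed, and the job is handed in when it is done.

Besides the shell and the picture viewer there is one more tool, called by a JSON object that holds its "name" and its "arguments". jog_arm: Moves the arm, as the interface text tells. Its arguments: {"type":"object","properties":{"commands":{"type":"array"},"grip_force":{"type":"number"}},"required":["commands"]}

```bash
ls; mkdir -p pics
python3 - <<'E'
from workcell import telemetry, grab_frame, r
import cv2,pickle
print(telemetry.read_state())
for n in("side","top"):
    f=grab_frame(n); cv2.imwrite(f"pics/{n}0.png",f["frame"]); print(n,f["mtx"],f["k1"],f["T"])
    pickle.dump(f,open(f"{n}0.pkl","wb"))
E
```

```text
pics
{'t': 0.0, 'joint_positions': array([-1.52638467e+00,  3.13483952e-01,  1.49845100e+00,  2.07471063e-05,
        1.33098407e+00, -2.23388205e-01]), 'qd': array([-1.80705365e-03, -2.14410016e-04, -6.41280633e-04,  6.66703554e-05,
        5.28886009e-04,  4.74891638e-04]), 'joint_efforts': array([ 1.11301777e-04, -4.12265611e+01, -2.59745336e+01, -1.13478766e-04,
        4.17083240e-03,  5.20902873e-06]), 'tcp_pos': array([ 0.13891092, -0.50612061,  0.3033124 ]), 'ee_rot': array([ 9.91048902e-01,  1.33497692e-01,  6.93029665e-05, -6.59632334e-04]), 'ft_force': array([-0.5857383 , -0.557318  ,  0.05518445]), 'moment': array([ 0.05915047, -0.00127026, -0.01326325]), 'finger_gap': 1.0039007246140932}
side [[374.75059627   0.         255.01276524]
 [  0.         374.75059627 195.44285284]
 [  0.           0.           1.        ]] -0.09991025104570465 [[-0.96708179 -0.16261134  0.19573034  0.33268474]
 [-0.254379    0.63786558 -0.72692423  0.84095536]
 [-0.00664352 -0.75278487 -0.65823309  0.92266587]
 [ 0.          0.          0.          1.        ]]
top [[361.8979103    0.         249.10880799]
 [  0.         361.8979103  188.59490616]
 [  0.           0.           1.        ]] 0.00262441528316569 [[-0.02438601 -0.9947372   0.09951496  0.45370712]
 [-0.99962329  0.02551698  0.01010768 -0.01308364]
 [-0.01259381 -0.09923099 -0.99498473  1.24624851]
 [ 0.          0.          0.          1.        ]]
```

View pics/side0.png

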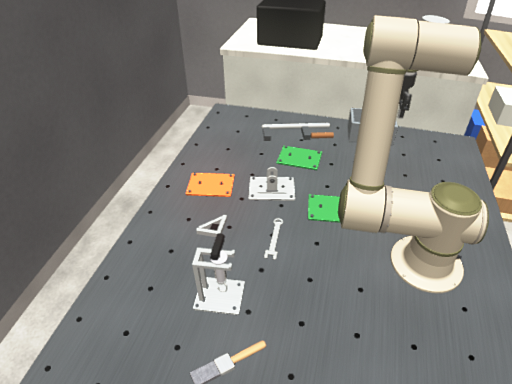

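View pics/top0.png

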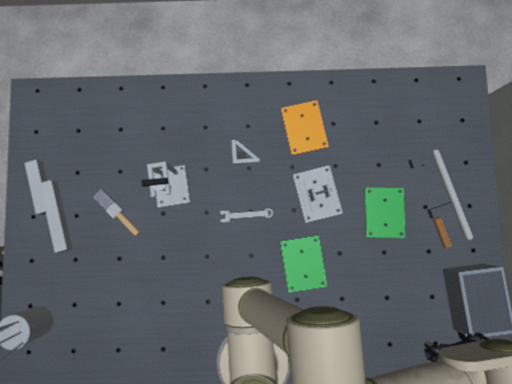

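The side view shows the fork stand and scale near (220,265), with the black handle at (217,246), and the bracket at (272,185). In the top view the stand is at (168,185), the handle at (155,182) and the bracket at (318,193). I'll zoom in on both.

Run:
```python
import cv2,pickle,numpy as np
S=pickle.load(open("side0.pkl","rb"))["frame"];T=pickle.load(open("top0.pkl","rb"))["frame"]
z=lambda f,x,y,w,h:cv2.resize(f[y:y+h,x:x+w],None,fx=6,fy=6,interpolation=cv2.INTER_CUBIC)
a=np.hstack([z(S,185,225,66,95),z(S,240,155,66,95)])
b=np.hstack([z(T,136,150,66,66),z(T,286,158,66,66)])
cv2.imwrite("pics/zs.png",a);cv2.imwrite("pics/zt.png",b)
```

```text
(no output)
```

View pics/zs.png

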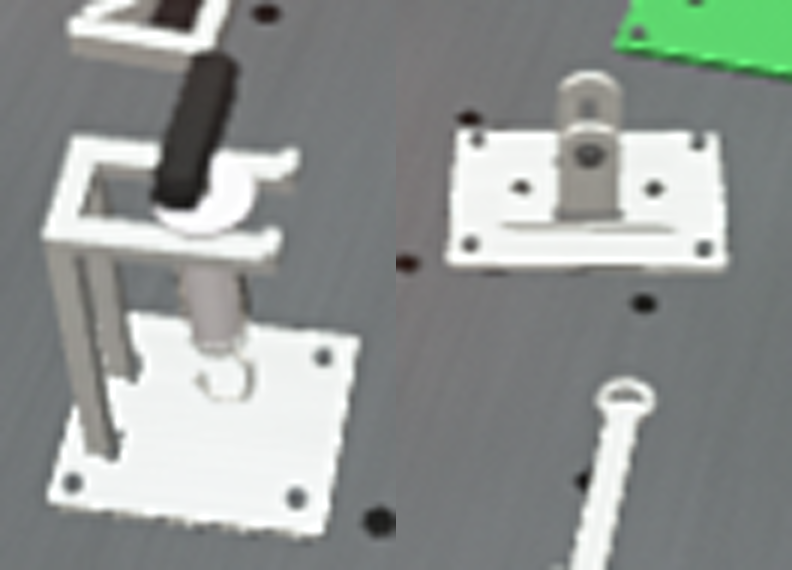

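View pics/zt.png

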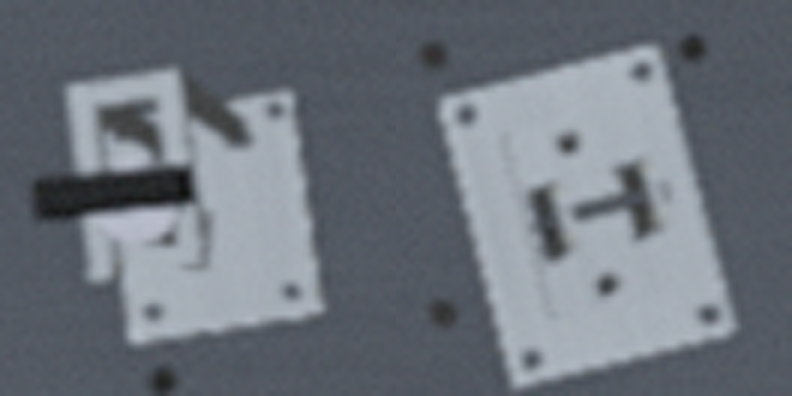

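```bash
cat > h.py <<'E'
import cv2,pickle,numpy as np
def load(n): return pickle.load(open(n,"rb"))
def ray(f,px):
    p=cv2.undistortPoints(np.array(px,float).reshape(-1,1,2),f["mtx"],np.array([f["k1"],0,0,0.])).reshape(-1,2)
    # k1 convention identical to OpenCV
    d=np.c_[p,np.ones(len(p))]@f["T"][:3,:3].T
    return f["T"][:3,3],d
def onz(f,px,z):
    o,d=ray(f,px); return o+d*((z-o[2])/d[:,2])[:,None]
def tri(f1,p1,f2,p2):
    o1,d1=ray(f1,[p1]);o2,d2=ray(f2,[p2]);d1=d1[0]/np.linalg.norm(d1);d2=d2[0]/np.linalg.norm(d2)
    t=np.linalg.lstsq(np.c_[d1,-d2],o2-o1,rcond=None)[0]
    a=o1+t[0]*d1;b=o2+t[1]*d2;return (a+b)/2,np.linalg.norm(a-b)
def proj(f,P):
    T=np.linalg.inv(f["T"]);P=np.array(P,float).reshape(-1,3)
    return cv2.projectPoints(P,cv2.Rodrigues(T[:3,:3])[0],T[:3,3],f["mtx"],np.array([f["k1"],0,0,0.]))[0].reshape(-1,2)
def blob(f,mask,box):
    x,y,w,h=box;m=np.zeros(mask.shape,np.uint8);m[y:y+h,x:x+w]=mask[y:y+h,x:x+w]
    c=max(cv2.findContours(m,cv2.RETR_EXTERNAL,cv2.CHAIN_APPROX_NONE)[0],key=cv2.contourArea)
    return c
E
python3 - <<'E'
from h import *
S=load("side0.pkl");T=load("top0.pkl")
g=lambda f:f["frame"].max(2)
# handle top
m=(g(T)<50).astype(np.uint8)
c=blob(T,m,(136,170,40,25));rt=cv2.minAreaRect(c);print("handle top rect",rt)
box=cv2.boxPoints(rt);W=onz(T,box,.230);print(W,[np.linalg.norm(W[i]-W[(i+1)%4]) for i in(0,1)],"c",W.mean(0))
M=cv2.moments(c);print("cent",onz(T,[[M['m10']/M['m00'],M['m01']/M['m00']]],.228))
i=0 if np.linalg.norm(W[0]-W[1])>np.linalg.norm(W[1]-W[2]) else 1
v=W[i]-W[i+1];print("handle yaw",np.degrees(np.arctan2(v[1],v[0])))
m=(g(S)<70).astype(np.uint8);c=blob(S,m,(205,228,25,35));rs=cv2.minAreaRect(c);print("side",rs)
print("tri",tri(T,rt[0],S,rs[0]))
# fixture plate
m=(g(T)>115).astype(np.uint8)
c=blob(T,m,(286,158,66,66));rt=cv2.minAreaRect(c);W=onz(T,cv2.boxPoints(rt),.008);print("fix",rt,W,[np.linalg.norm(W[i]-W[(i+1)%4]) for i in(0,1)],W.mean(0))
for i in (0,1):
    v=W[i+1]-W[i];print(np.degrees(np.arctan2(v[1],v[0])))
P=onz(T,[[314.7,181.8],[320.8,205.5]],.021);print("pins",P,P.mean(0),np.linalg.norm(P[0]-P[1]),np.degrees(np.arctan2(*(P[0]-P[1])[[1,0]])))
E
```

```text
handle top rect ((154.46499633789062, 181.939697265625), (5.302154541015625, 25.138452529907227), 86.42366790771484)
[[0.58745692 0.3013415  0.23      ]
 [0.59009042 0.22994077 0.23      ]
 [0.57494958 0.22902846 0.23      ]
 [0.57231462 0.30032364 0.23      ]] [np.float64(0.07144927638240774), np.float64(0.015168305411444304)] c [0.58120288 0.26515859 0.23      ]
cent [[0.58203916 0.26866496 0.228     ]]
handle yaw 92.11231130071222
side ((217.1999969482422, 246.40000915527344), (8.221921920776367, 26.563133239746094), 18.434946060180664)
tri (array([0.58410057, 0.26943702, 0.21535887]), np.float64(0.0021657347919638394))
fix ((317.4397888183594, 193.3835906982422), (51.405975341796875, 39.606483459472656), 75.17352294921875) [[ 0.62571122 -0.14864322  0.008     ]
 [ 0.65754008 -0.28185466  0.008     ]
 [ 0.48532398 -0.31851932  0.008     ]
 [ 0.45417193 -0.18712887  0.008     ]] [np.float64(0.13696117137527433), np.float64(0.17607577862213475)] [ 0.5556868  -0.23403652  0.008     ]
-76.56198589620344
-167.98122011287376
pins [[ 0.59374834 -0.22422035  0.021     ]
 [ 0.51266791 -0.24135761  0.021     ]] [ 0.55320813 -0.23278898  0.021     ] 0.08287172022428271 11.934457832859422
```

Run:
```python
from h import *
S=load("side0.pkl");T=load("top0.pkl")
K=8
def up(f,x,y,w,h):
    return cv2.resize(f["frame"][y:y+h,x:x+w],None,fx=K,fy=K,interpolation=cv2.INTER_CUBIC).max(2)
def back(p,x,y): return (np.array(p)+.5)/K-.5+[x,y]
def big(m): return max(cv2.findContours(m.astype(np.uint8),cv2.RETR_EXTERNAL,cv2.CHAIN_APPROX_NONE)[0],key=cv2.contourArea)
g=up(T,136,172,36,20)
for th in(50,60,70):
    c=big(g<th);rt=cv2.minAreaRect(c);W=onz(T,back(cv2.boxPoints(rt),136,172),.230)
    M=cv2.moments(c);ce=back([[M['m10']/M['m00'],M['m01']/M['m00']]],136,172)
    L=[np.linalg.norm(W[i]-W[(i+1)%4]) for i in(0,1)];i=int(L[1]>L[0]);v=W[i]-W[i+1]
    print(th,ce,onz(T,ce,.23)[0],W.mean(0),L,np.degrees(np.arctan2(v[1],v[0])))
g=up(S,200,228,30,36)
for th in(60,75,90):
    c=big(g<th);M=cv2.moments(c);cs=back([[M['m10']/M['m00'],M['m01']/M['m00']]],200,228);print(cs,tri(T,ce[0],S,cs[0]))
# predicted projections of handle ctr
print(proj(T,[[.583,.2685,.217]]),proj(S,[[.583,.2685,.217]]))
# stand: white mask top
img=cv2.resize(T["frame"][140:220,130:210],None,fx=8,fy=8,interpolation=cv2.INTER_CUBIC);cv2.imwrite("pics/st.png",img[:600])
img=cv2.resize(S["frame"][220:320,180:250],None,fx=8,fy=8,interpolation=cv2.INTER_CUBIC)[:600];cv2.imwrite("pics/ss.png",img)
c,s=np.cos(np.radians(12)),np.sin(np.radians(12))
b=np.array([.5535,-.233,.008])
X=np.array([c,s,0]);Y=np.array([-s,c,0]);Z=np.array([0,0,1.])
pts=[b+.056*Z,b+.056*Z+.022*Y,b+.056*Z-.022*Y,b+.076*Z+.025*Y,b+.076*Z-.025*Y,b+.013*Z+.042*X,b+.013*Z-.042*X]
for n,f in(("T",T),("S",S)):
    q=proj(f,pts);print(n,q.round(1).tolist())
    x0,y0=(282,155) if n=="T" else (236,150)
    im=cv2.resize(f["frame"][y0:y0+70,x0:x0+80],None,fx=8,fy=8,interpolation=cv2.INTER_CUBIC)
    for p in q:cv2.circle(im,tuple(int(v) for v in (p-[x0,y0]+.5)*8),3,(0,0,255),-1)
    cv2.imwrite(f"pics/br{n}.png",im)
```

```text
50 [[153.82777099 181.72600874]] [0.58185499 0.26696626 0.23      ] [0.58109936 0.26511901 0.23      ] [np.float64(0.07225052160778063), np.float64(0.017419560826166556)] 92.880364843272
60 [[153.61560828 181.68574087]] [0.58198565 0.26756993 0.23      ] [0.581044  0.2654896 0.23     ] [np.float64(0.073801204144892), np.float64(0.01914336640870612)] 92.2145510504675
70 [[153.42849141 181.67506642]] [0.58202992 0.26810222 0.23      ] [0.58093508 0.26555649 0.23      ] [np.float64(0.07530557893176379), np.float64(0.02056117068248226)] 91.81382157168869
[[216.87783497 248.52278805]] (array([0.58469421, 0.27327706, 0.21161708]), np.float64(0.0006965848055531808))
[[217.1542671  246.36720225]] (array([0.58397192, 0.27153424, 0.21799351]), np.float64(0.0008649022462538039))
[[217.15940641 246.19734777]] (array([0.58393573, 0.27140366, 0.21849034]), np.float64(0.0009188161760910147))
[[154.53872298 181.8785236 ]] [[218.12276977 245.83769928]]
T [[320.1, 192.4], [313.6, 194.0], [326.6, 190.8], [313.7, 193.6], [328.8, 190.0], [314.7, 181.6], [320.9, 205.6]]
S [[272.6, 175.3], [272.6, 179.0], [272.7, 171.7], [272.7, 175.2], [272.8, 167.0], [261.3, 184.0], [283.5, 184.6]]
```

View pics/brT.png

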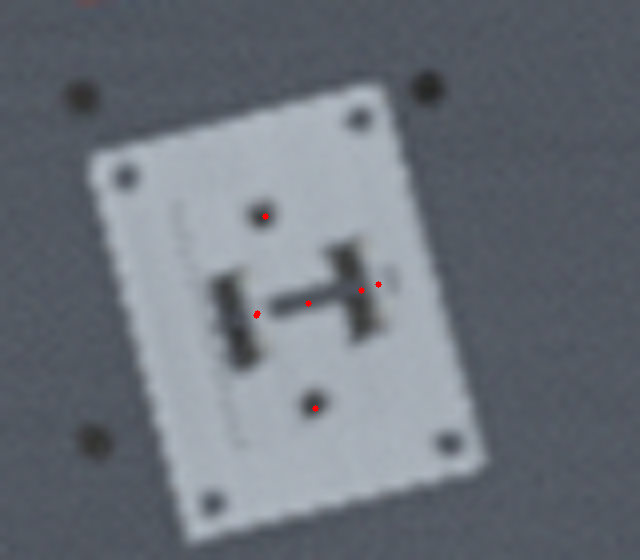

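View pics/brS.png

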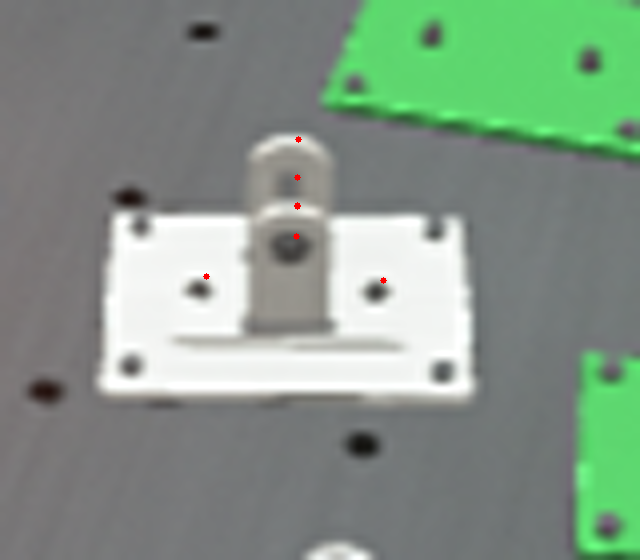

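View pics/st.png

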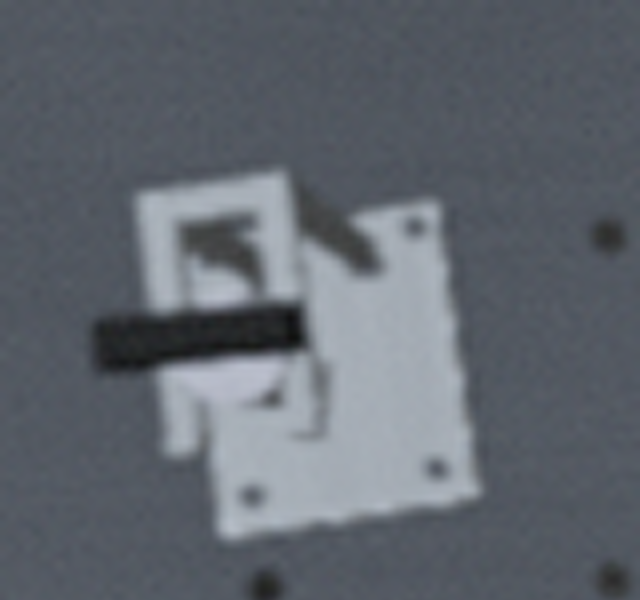

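View pics/ss.png

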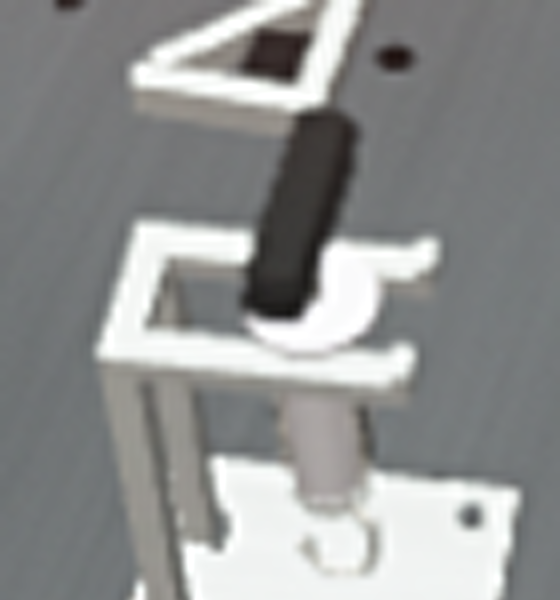

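The top view matches the projected pin and lug positions, and the hook opens to the left in the side view, toward the posts. In the side view the locating-pin dots sit about 1.5 px lower than projected, so I'll check the plate corners in the side view independently.

Run:
```python
from h import *
S=load("side0.pkl");T=load("top0.pkl")
# side plate corners from brS zoom (top surface)
c=np.array([[110,214],[463,216],[473,388],[100,388]])/8-.5+[236,150]
W=onz(S,c,.008);print(W.round(4),W.mean(0));
for i in range(4): print(np.linalg.norm(W[i]-W[(i+1)%4]),np.degrees(np.arctan2(*(W[(i+1)%4]-W[i])[[1,0]])))
b=np.array([[125,178],[360,119],[449,444],[212,503]])/8-.5+[282,155]
Wt=onz(T,b,.008);print("bolts top",Wt.mean(0), [np.degrees(np.arctan2(*(Wt[i]-Wt[j])[[1,0]])) for i,j in((0,3),(1,2))],[np.degrees(np.arctan2(*(Wt[i]-Wt[j])[[1,0]])) for i,j in((0,1),(3,2))])
b=np.array([[140,227],[434,231],[442,372],[131,366]])/8-.5+[236,150]
print("bolts side",onz(S,b,.008).mean(0))
tp=np.array([[262,216],[315,404]])/8-.5+[282,155]; sp=np.array([[200,290],[375,292]])/8-.5+[236,150]
for i in(0,1):print("pins tri",tri(T,tp[i],S,sp[i]),onz(T,tp[i],.018),onz(S,sp[i],.018))
# near-lug pin end
e=np.array([[289,246]])/8-.5+[236,150];print("pin end side @z.064",onz(S,e,.064))
# stand: fork corners & base
f=np.array([[137,195],[165,455],[287,172]])/8-.5+[130,140];print("fork",onz(T,f,.172))
```

```text
[[ 0.6559 -0.2747  0.008 ]
 [ 0.4871 -0.316   0.008 ]
 [ 0.4598 -0.1913  0.008 ]
 [ 0.626  -0.149   0.008 ]] [ 0.55721711 -0.23275151  0.008     ]
0.17375573942742642 -166.22866921808864
0.12765048150247568 102.37297350591084
0.1715698265574502 14.302622737717263
0.1292066632091262 -76.63745234756345
bolts top [ 0.55552062 -0.23362514  0.008     ] [np.float64(12.734637540375418), np.float64(12.583543618341137)] [np.float64(102.69412796101767), np.float64(102.50767136573192)]
bolts side [ 0.55740072 -0.23384047  0.008     ]
pins tri (array([ 0.5966711 , -0.2241482 ,  0.01199027]), np.float64(0.001652777476194426)) [[ 0.59515998 -0.22325073  0.018     ]] [[ 0.59575463 -0.21705779  0.018     ]]
pins tri (array([ 0.51567463, -0.24322534,  0.01204457]), np.float64(0.0017814342147435614)) [[ 0.51449851 -0.24224441  0.018     ]] [[ 0.51535629 -0.23602407  0.018     ]]
pin end side @z.064 [[ 0.55068839 -0.2037681   0.064     ]]
fork [[0.64392451 0.30481267 0.172     ]
 [0.54538646 0.29395848 0.172     ]
 [0.65119937 0.24815327 0.172     ]]
```

```bash
cat > go.py <<'E'
import sys,numpy as np
from scipy.spatial.transform import Rotation as R
from workcell import telemetry
s=telemetry.read_state();p=s["tcp_pos"];q=R.from_quat(s["ee_rot"]);M=q.as_matrix()
print("t %.2f"%s["t"],"p",p.round(4),"yaw %.2f"%np.degrees(np.arctan2(M[1,0],M[0,0])),"tilt",np.degrees(M[:2,2]).round(2),"F",s["ft_force"].round(2),"mom",s["moment"].round(3),"gap %.3f"%s["finger_gap"],"q",s["joint_positions"].round(2))
if len(sys.argv)>4:
    x,y,z,yaw=map(float,sys.argv[1:5]);a=np.radians(yaw)
    G=R.from_matrix(np.array([[np.cos(a),np.sin(a),0],[np.sin(a),-np.cos(a),0],[0,0,-1]]))
    d=M.T@(np.array([x,y,z])-p);w=(q.inv()*G).as_rotvec()
    print("shift frac",(d/.12).round(4),"turn frac",(np.degrees(w)/360).round(4))
E
python3 go.py .5835 .270 .36 94.5
```

```text
t 0.10 p [ 0.1389 -0.5061  0.3034] yaw 15.34 tilt [-0.    0.07] F [ 0.07 -0.53  0.13] mom [ 0.014  0.003 -0.056] gap 1.001 q [-1.53  0.31  1.5   0.    1.33 -0.22]
shift frac [ 5.2846 -5.2574 -0.4643] turn frac [-1.000e-04 -2.000e-04 -2.199e-01]
```

{"name": "jog_arm", "arguments": {"commands": [[0.12,-0.12,-0.1,0,0,0,0],[0.25,-0.25,-0.2,0,0,0,0],[0.4,-0.4,-0.3,0,0,0,0],[0.55,-0.55,-0.4,0,0,0,0],[0.7,-0.7,-0.47,0,0,0,0],[0.85,-0.85,-0.47,0,0,0,0],[1,-1,-0.47,0,0,0,0],[1,-1,-0.47,0,0,0,0]]}}

```text
t: 0.77
tcp_pos: [0.2243, -0.3559, 0.3606]
ee_rot: [0.991, 0.135, 0.0, -0.0]
ft_force: [0.4, -1.2, 0.9]
finger_gap: 0.999
```

{"name": "jog_arm", "arguments": {"commands": [[0.14,-0.14,0,0,0,-0.014,0],[0.28,-0.28,0,0,0,-0.028,0],[0.42,-0.42,0,0,0,-0.042,0],[0.56,-0.56,0,0,0,-0.056,0],[0.7,-0.7,0,0,0,-0.07,0],[0.85,-0.85,0,0,0,-0.084,0],[1,-1,0,0,0,-0.098,0],[1,-1,0,0,0,-0.11,0]]}}

```text
t: 1.43
tcp_pos: [0.3079, -0.2089, 0.3603]
ee_rot: [0.886, 0.465, 0.0, -0.0]
ft_force: [-0.3, -0.6, 0.4]
finger_gap: 1.001
```

```bash
python3 go.py .5835 .270 .36 94.5
```

```text
t 1.43 p [ 0.3079 -0.2089  0.3603] yaw 55.37 tilt [0.03 0.04] F [-0.34 -0.56  0.36] mom [-0.035 -0.003 -0.001] gap 1.001 q [-0.91 -0.08  1.79  0.    1.43 -0.31]
shift frac [ 4.5891 -0.3786  0.0066] turn frac [ 0.000e+00 -1.000e-04 -1.087e-01]
```

{"name": "jog_arm", "arguments": {"commands": [[0.14,-0.01,0,0,0,-0.014,0],[0.28,-0.02,0,0,0,-0.028,0],[0.42,-0.03,0,0,0,-0.042,0],[0.56,-0.04,0,0,0,-0.056,0],[0.7,-0.05,0,0,0,-0.07,0],[0.85,-0.06,0,0,0,-0.084,0],[1,-0.08,0,0,0,-0.098,0],[1,-0.08,0,0,0,-0.1087,0]]}}

```text
t: 2.1
tcp_pos: [0.3687, -0.106, 0.3601]
ee_rot: [0.679, 0.734, 0.0, -0.0]
ft_force: [-0.4, -0.8, -0.3]
finger_gap: 1.001
```

```bash
python3 go.py .5835 .270 .36 94.5
```

```text
t 2.10 p [ 0.3687 -0.106   0.3601] yaw 94.45 tilt [-0.01  0.05] F [-0.38 -0.77 -0.25] mom [-0.046 -0.022  0.017] gap 1.001 q [-0.59 -0.05  1.77  0.    1.42 -0.67]
shift frac [2.9854 2.0279 0.0031] turn frac [-0.     -0.0001 -0.0001]
```

{"name": "jog_arm", "arguments": {"commands": [[0.14,0.09,0,0,0,0,0],[0.28,0.18,0,0,0,0,0],[0.42,0.27,0,0,0,0,0],[0.56,0.36,0,0,0,0,0],[0.7,0.45,0,0,0,0,0],[0.85,0.55,0,0,0,0,0],[1,0.65,0,0,0,0,0],[1,0.65,0,0,0,0,0]]}}

```text
t: 2.77
tcp_pos: [0.4382, 0.0195, 0.3599]
ee_rot: [0.681, 0.733, 0.0, -0.0]
ft_force: [-0.7, -0.1, -0.2]
finger_gap: 0.997
```

{"name": "jog_arm", "arguments": {"commands": [[0.14,0.09,0,0,0,0,0],[0.28,0.18,0,0,0,0,0],[0.42,0.27,0,0,0,0,0],[0.56,0.36,0,0,0,0,0],[0.7,0.45,0,0,0,0,0],[0.85,0.55,0,0,0,0,0],[1,0.65,0,0,0,0,0],[1,0.65,0,0,0,0,0]]}}

```text
t: 3.43
tcp_pos: [0.5075, 0.1444, 0.3595]
ee_rot: [0.681, 0.732, -0.0, -0.0]
ft_force: [0.4, 0.5, 0.0]
finger_gap: 1.005
```

```bash
python3 go.py .5835 .270 .36 94.5;python3 - <<'E'
from workcell import grab_frame
import pickle,cv2
f=grab_frame("top");pickle.dump(f,open("top1.pkl","wb"));cv2.imwrite("pics/top1.png",cv2.resize(f["frame"][130:230,110:270],None,fx=5,fy=5,interpolation=cv2.INTER_CUBIC))
E
```

```text
t 3.43 p [0.5075 0.1444 0.3595] yaw 94.18 tilt [-0.05  0.03] F [0.41 0.52 0.01] mom [ 0.002 -0.01  -0.001] gap 1.005 q [ 0.05  0.29  1.39  0.    1.47 -0.02]
shift frac [ 0.9978  0.7078 -0.0041] turn frac [-0.0001 -0.0001 -0.0009]
```

View pics/top1.png

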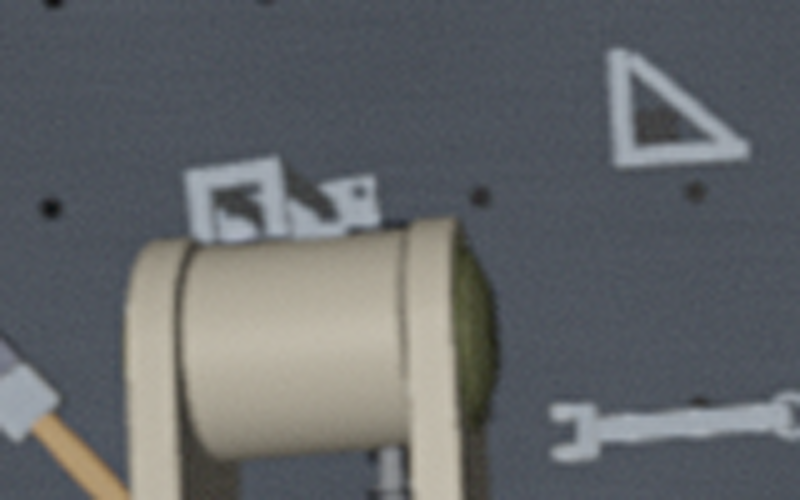

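The arm hides the scale in the top view. I'll move over the handle and check from the side.

{"name": "jog_arm", "arguments": {"commands": [[0.14,0.1,0,0,0,0,0],[0.28,0.2,0,0,0,0,0],[0.42,0.3,0,0,0,0,0],[0.56,0.4,0,0,0,0,0],[0.7,0.5,0,0,0,0,0],[0.85,0.6,0,0,0,0,0],[1,0.7,0,0,0,0,0],[1,0.7,0,0,0,0,0]]}}

```text
t: 4.15
tcp_pos: [0.5827, 0.2696, 0.3592]
ee_rot: [0.681, 0.732, -0.0, -0.0]
ft_force: [-0.2, 0.0, 0.6]
finger_gap: 1.001
```

```bash
python3 go.py .5835 .270 .271 94.5;python3 - <<'E'
from workcell import grab_frame
import pickle,cv2
f=grab_frame("side");pickle.dump(f,open("side1.pkl","wb"));cv2.imwrite("pics/side1.png",cv2.resize(f["frame"][190:310,160:300],None,fx=5,fy=5,interpolation=cv2.INTER_CUBIC))
E
```

```text
t 4.15 p [0.5827 0.2696 0.3592] yaw 94.14 tilt [-0.07  0.  ] F [-0.15  0.02  0.56] mom [-0.015  0.055  0.026] gap 1.001 q [0.25 0.56 0.99 0.   1.59 0.18]
shift frac [0.0031 0.008  0.7347] turn frac [-0.0002 -0.     -0.001 ]
```

View pics/side1.png

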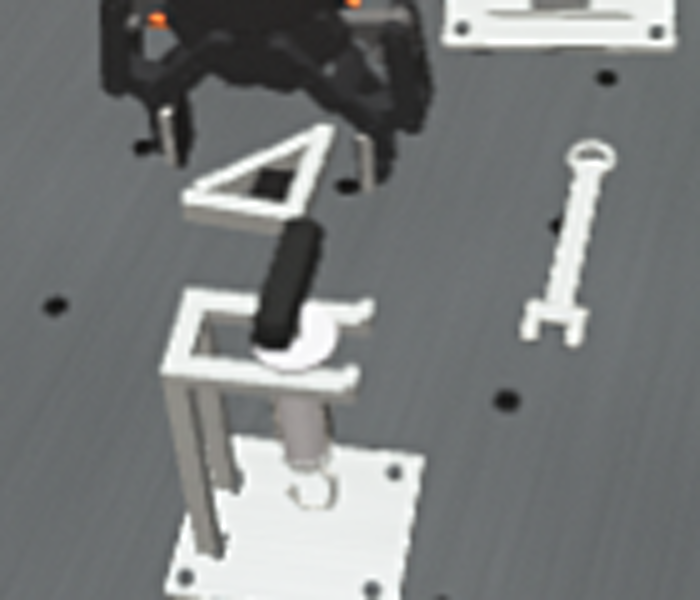

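Run:
```python
from h import *
S=load("side1.pkl")
for P in([.5827,.2696,.359-.055],[.5827,.2696,.217],[.5827+.042,.2696+.003,.359-.05],[.5827-.042,.2696-.003,.359-.05]):
    print(P,((proj(S,P)[0]-[160,190]+.5)*5).round(0))
```

```text
[0.5827, 0.2696, 0.304] [279. 160.]
[0.5827, 0.2696, 0.217] [293. 283.]
[0.6247, 0.2726, 0.309] [192. 141.]
[0.5407, 0.2666, 0.309] [367. 164.]
```

{"name": "jog_arm", "arguments": {"commands": [[0,0.01,0.1,0,0,0,0],[0,0.015,0.22,0,0,0,0],[0,0.015,0.34,0,0,0,0],[0,0.015,0.46,0,0,0,0],[0,0.015,0.56,0,0,0,0],[0,0.015,0.65,0,0,0,0],[0,0.015,0.72,0,0,0,0],[0,0.015,0.735,0,0,0,0]], "grip_force": 60}}

```text
t: 4.87
tcp_pos: [0.5832, 0.2677, 0.2708]
ee_rot: [0.682, 0.732, -0.001, -0.001]
ft_force: [0.0, -0.2, 0.0]
finger_gap: 0.999
```

```bash
python3 go.py .585 .270 .271 94.5;python3 - <<'E'
from workcell import grab_frame
import pickle,cv2
f=grab_frame("side");pickle.dump(f,open("side1.pkl","wb"));cv2.imwrite("pics/side2.png",cv2.resize(f["frame"][190:310,160:300],None,fx=5,fy=5,interpolation=cv2.INTER_CUBIC))
E
```

```text
t 4.87 p [0.5832 0.2677 0.2708] yaw 94.03 tilt [-0.12 -0.04] F [ 0.04 -0.23  0.01] mom [-0.091  0.018 -0.036] gap 0.999 q [ 0.25  0.6   1.15 -0.    1.39  0.18]
shift frac [ 0.0179  0.016  -0.0019] turn frac [-0.0003  0.0001 -0.0013]
```

View pics/side2.png

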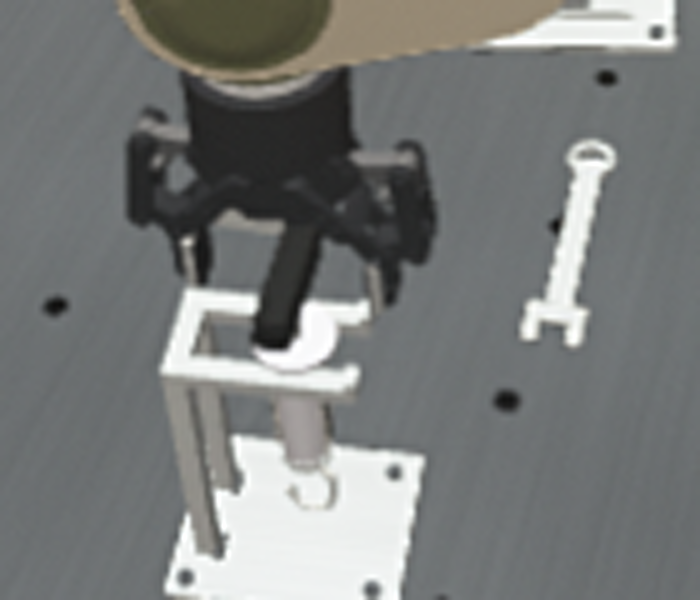

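The jaws straddle the handle: pads at about 190 and 372, handle at about 290. Closing.

{"name": "jog_arm", "arguments": {"commands": [[0,0,0,0,0,0,0.3],[0,0,0,0,0,0,0.5],[0,0,0,0,0,0,0.65],[0,0,0,0,0,0,0.75],[0,0,0,0,0,0,0.85],[0,0,0,0,0,0,1],[0,0,0,0,0,0,1],[0,0,0,0,0,0,1]], "grip_force": 60}}

```text
t: 5.58
tcp_pos: [0.5835, 0.2688, 0.2725]
ee_rot: [0.681, 0.732, 0.0, 0.0]
ft_force: [-0.3, -0.2, 2.6]
finger_gap: 0.2
```

```bash
python3 go.py .585 .270 .271 94.5;python3 - <<'E'
from workcell import grab_frame
import pickle,cv2
f=grab_frame("side");pickle.dump(f,open("side1.pkl","wb"));cv2.imwrite("pics/side3.png",cv2.resize(f["frame"][190:310,160:300],None,fx=5,fy=5,interpolation=cv2.INTER_CUBIC))
E
```

```text
t 5.58 p [0.5835 0.2688 0.2725] yaw 94.08 tilt [0.03 0.01] F [-0.27 -0.22  2.56] mom [ 0.02   0.082 -0.009] gap 0.200 q [0.25 0.6  1.15 0.   1.39 0.18]
shift frac [0.0094 0.0128 0.0125] turn frac [ 0.0001 -0.     -0.0012]
```

View pics/side3.png

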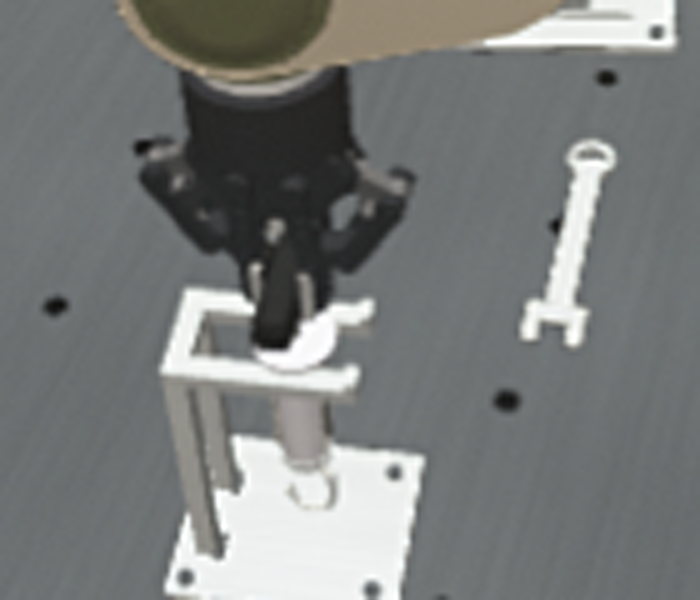

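Gripped: the gap of 0.20 is about 17 mm. Lifting 14 mm clear of the lips, slowly.

{"name": "jog_arm", "arguments": {"commands": [[0,0,-0.01,0,0,0,1],[0,0,-0.03,0,0,0,1],[0,0,-0.05,0,0,0,1],[0,0,-0.07,0,0,0,1],[0,0,-0.09,0,0,0,1],[0,0,-0.11,0,0,0,1],[0,0,-0.12,0,0,0,1],[0,0,-0.12,0,0,0,1]]}}

```text
t: 6.3
tcp_pos: [0.5836, 0.2687, 0.2869]
ee_rot: [0.682, 0.732, 0.0, 0.0]
ft_force: [-0.0, -0.7, -2.1]
finger_gap: 0.2
```

```bash
python3 go.py;python3 - <<'E'
from workcell import grab_frame
import pickle,cv2
f=grab_frame("side");pickle.dump(f,open("side1.pkl","wb"));cv2.imwrite("pics/side4.png",cv2.resize(f["frame"][190:310,160:300],None,fx=5,fy=5,interpolation=cv2.INTER_CUBIC))
E
```

```text
t 6.30 p [0.5836 0.2687 0.2869] yaw 94.07 tilt [0.03 0.01] F [-0.01 -0.67 -2.11] mom [ 0.016 -0.013 -0.028] gap 0.200 q [0.25 0.59 1.13 0.   1.42 0.18]
```

View pics/side4.png

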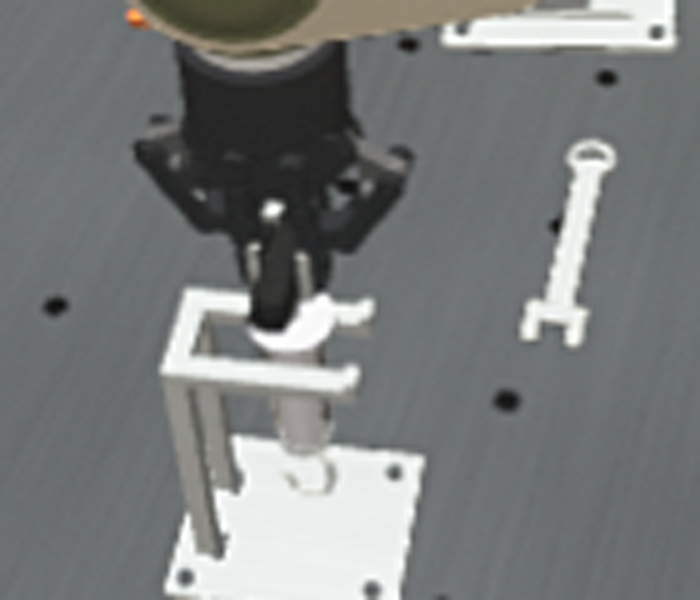

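The scale is clear, with a load of about 2.1 N (200 g). Drawing it out along the stand's −x.

{"name": "jog_arm", "arguments": {"commands": [[0,-0.03,0,0,0,0,1],[-0.003,-0.08,0,0,0,0,1],[-0.006,-0.15,0,0,0,0,1],[-0.009,-0.23,0,0,0,0,1],[-0.013,-0.31,0,0,0,0,1],[-0.016,-0.38,0,0,0,0,1],[-0.018,-0.42,0,0,0,0,1],[-0.018,-0.42,0,0,0,0,1]]}}

```text
t: 7.02
tcp_pos: [0.5325, 0.263, 0.2868]
ee_rot: [0.681, 0.732, -0.0, -0.0]
ft_force: [-0.1, 0.0, -2.7]
finger_gap: 0.196
```

```bash
python3 go.py;python3 - <<'E'
from workcell import grab_frame
import pickle,cv2
f=grab_frame("side");cv2.imwrite("pics/side5.png",cv2.resize(f["frame"][190:310,160:300],None,fx=5,fy=5,interpolation=cv2.INTER_CUBIC))
E
```

```text
t 7.02 p [0.5325 0.263  0.2868] yaw 94.10 tilt [-0.01 -0.  ] F [-0.1   0.02 -2.69] mom [0.022 0.013 0.007] gap 0.196 q [0.26 0.48 1.3  0.   1.36 0.19]
```

View pics/side5.png

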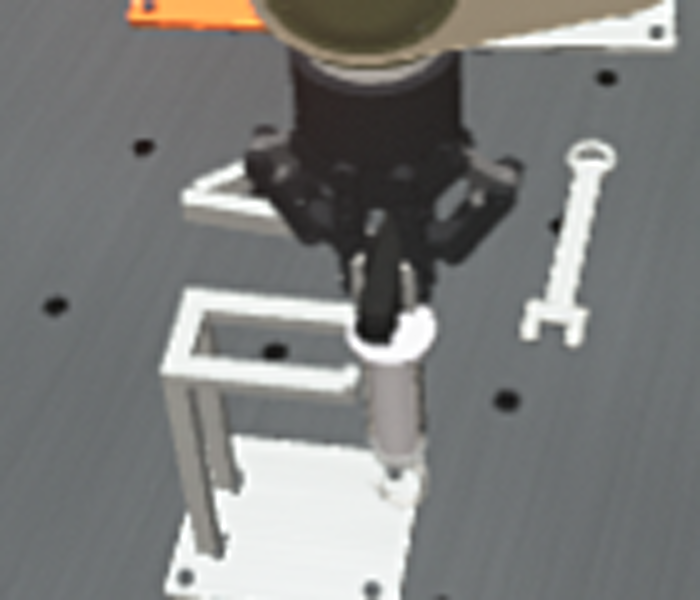

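It slid out freely. Next: back off a little further, lift, and travel sideways to the bracket.

{"name": "jog_arm", "arguments": {"commands": [[0,-0.06,-0.02,0,0,0,1],[0,-0.16,-0.05,0,0,0,1],[-0.02,-0.26,-0.1,0,0,0,1],[-0.08,-0.34,-0.15,0,0,0,1],[-0.18,-0.4,-0.2,0,0,0,1],[-0.31,-0.42,-0.22,0,0,0,1],[-0.45,-0.42,-0.22,0,0,0,1],[-0.6,-0.42,-0.22,0,0,0,1]]}}

```text
t: 7.73
tcp_pos: [0.4879, 0.1871, 0.3133]
ee_rot: [0.681, 0.732, 0.0, 0.0]
ft_force: [1.0, 0.6, -2.5]
finger_gap: 0.199
```

{"name": "jog_arm", "arguments": {"commands": [[-0.14,0,0,0,0,-0.003,1],[-0.27,0,0,0,0,-0.006,1],[-0.4,0,0,0,0,-0.009,1],[-0.52,-0.02,0,0,0,-0.012,1],[-0.64,-0.04,0,0,0,-0.015,1],[-0.76,-0.06,0,0,0,-0.018,1],[-0.88,-0.08,0,0,0,-0.021,1],[-1,-0.1,0,0,0,-0.024,1]]}}

```text
t: 8.4
tcp_pos: [0.4846, 0.0663, 0.3131]
ee_rot: [0.624, 0.781, 0.0, 0.0]
ft_force: [0.2, 0.8, -2.7]
finger_gap: 0.204
```

```bash
python3 go.py .478 -.251 .31 102.7
```

```text
t 8.40 p [0.4846 0.0663 0.3131] yaw 102.76 tilt [ 0.02 -0.  ] F [ 0.18  0.79 -2.71] mom [-0.007  0.015  0.026] gap 0.204 q [-0.1   0.23  1.59 -0.    1.33 -0.33]
shift frac [-2.5667 -0.6376  0.0256] turn frac [0.     0.     0.0002]
```

{"name": "jog_arm", "arguments": {"commands": [[-0.12,-0.03,0,0,0,0,1],[-0.24,-0.06,0,0,0,0,1],[-0.36,-0.09,0,0,0,0,1],[-0.48,-0.12,0,0,0,0,1],[-0.61,-0.15,0,0,0,0,1],[-0.74,-0.18,0,0,0,0,1],[-0.87,-0.21,0,0,0,0,1],[-1,-0.25,0,0,0,0,1]]}}

```text
t: 9.07
tcp_pos: [0.4818, -0.0574, 0.313]
ee_rot: [0.624, 0.781, 0.0, 0.0]
ft_force: [-0.6, -0.7, -1.7]
finger_gap: 0.202
```

{"name": "jog_arm", "arguments": {"commands": [[-0.12,-0.03,0,0,0,0,1],[-0.24,-0.06,0,0,0,0,1],[-0.36,-0.09,0,0,0,0,1],[-0.48,-0.12,0,0,0,0,1],[-0.61,-0.15,0,0,0,0,1],[-0.74,-0.18,0,0,0,0,1],[-0.87,-0.21,0,0,0,0,1],[-1,-0.25,0,0,0,0,1]]}}

```text
t: 9.73
tcp_pos: [0.479, -0.181, 0.313]
ee_rot: [0.624, 0.781, 0.0, 0.0]
ft_force: [-1.0, 0.7, -2.0]
finger_gap: 0.2
```

{"name": "jog_arm", "arguments": {"commands": [[-0.12,-0.03,0,0,0,0,1],[-0.23,-0.06,0,0,0,0,1],[-0.33,-0.09,0,0,0,0,1],[-0.42,-0.11,0,0,0,0,1],[-0.49,-0.13,0,0,0,0,1],[-0.53,-0.135,0,0,0,0,1],[-0.55,-0.14,0,0,0,0,1],[-0.55,-0.14,0,0,0,0,1]]}}

```text
t: 10.4
tcp_pos: [0.4773, -0.2486, 0.3128]
ee_rot: [0.625, 0.781, 0.0, -0.0]
ft_force: [-0.3, 0.2, -2.7]
finger_gap: 0.199
```

```bash
python3 go.py .478 -.251 .282 102.7;python3 - <<'E'
from workcell import grab_frame
import pickle,cv2
f=grab_frame("side");pickle.dump(f,open("side2.pkl","wb"));cv2.imwrite("pics/side6.png",cv2.resize(f["frame"][80:230,200:360],None,fx=4,fy=4,interpolation=cv2.INTER_CUBIC))
f=grab_frame("top");cv2.imwrite("pics/top6.png",cv2.resize(f["frame"][130:250,250:410],None,fx=4,fy=4,interpolation=cv2.INTER_CUBIC))
E
```

```text
t 10.40 p [ 0.4773 -0.2486  0.3128] yaw 102.70 tilt [-0.01  0.01] F [-0.32  0.24 -2.7 ] mom [-0.008 -0.072 -0.037] gap 0.199 q [-0.7   0.34  1.44  0.    1.36 -0.92]
shift frac [-0.0208  0.0015  0.2566] turn frac [-0. -0.  0.]
```

View pics/side6.png

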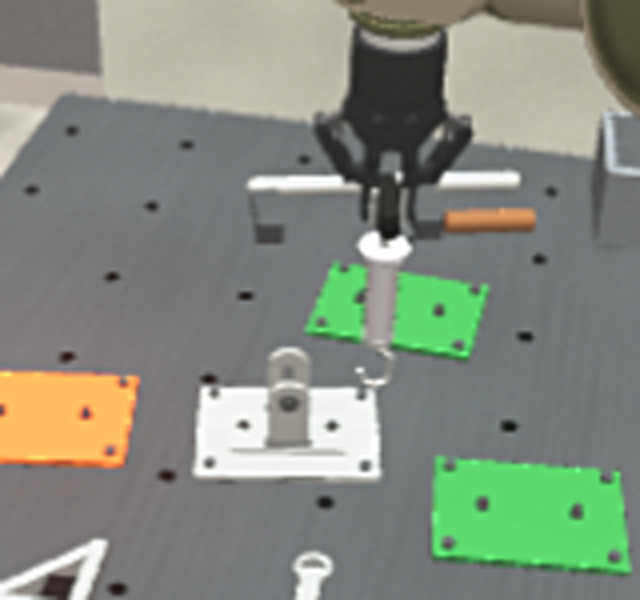

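View pics/top6.png

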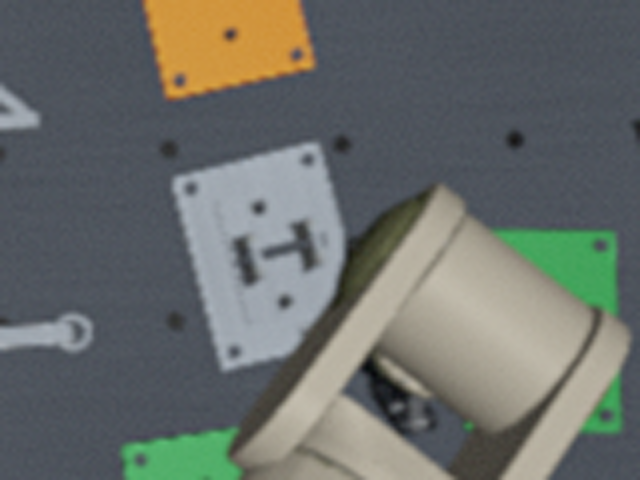

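Run:
```python
from h import *
S=load("side2.pkl")
p=np.array([.4773,-.2486,.3128]);c,s=np.cos(np.radians(12.7)),np.sin(np.radians(12.7))
P=[p-[0,0,.0945],p-[0,0,.1005+.095],p-[0,0,.1005+.149],p-[0,0,.1005+.1285]+.014*np.array([c,s,0]),[.556-.028*s,-.2335+.028*c,.064]]
q=proj(S,P);print(((q-[200,80]+.5)*4).round(0))
im=cv2.resize(S["frame"][80:230,200:360],None,fx=8,fy=8,interpolation=cv2.INTER_CUBIC)[450:,450:1000]
im=cv2.resize(S["frame"][150:220,255:325],None,fx=8,fy=8,interpolation=cv2.INTER_CUBIC)
for a in q:cv2.circle(im,tuple(int(v) for v in (a-[255,150]+.5)*8),2,(0,0,255),-1)
cv2.imwrite("pics/z7.png",im)
```

```text
[[387. 245.]
 [380. 339.]
 [377. 386.]
 [363. 369.]
 [290. 402.]]
```

View pics/z7.png

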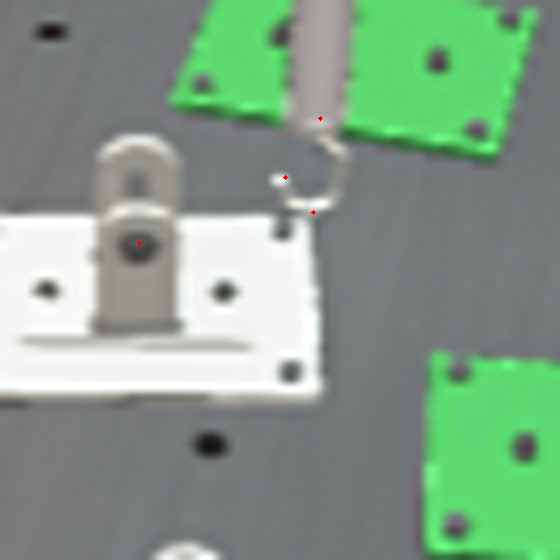

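The hook tip and the pin both project onto their seen positions, within about 1 px. Lowering to passing height.

{"name": "jog_arm", "arguments": {"commands": [[0,0,0.02,0,0,0,1],[-0.005,0,0.06,0,0,0,1],[-0.01,0,0.11,0,0,0,1],[-0.015,0,0.16,0,0,0,1],[-0.02,0,0.2,0,0,0,1],[-0.02,0,0.235,0,0,0,1],[-0.02,0,0.255,0,0,0,1],[-0.02,0,0.257,0,0,0,1]]}}

```text
t: 11.17
tcp_pos: [0.4777, -0.2507, 0.2814]
ee_rot: [0.624, 0.781, 0.0, -0.0]
ft_force: [0.7, -0.3, -3.3]
finger_gap: 0.201
```

```bash
python3 go.py .556 -.2335 .282 102.7
```

```text
t 11.17 p [ 0.4777 -0.2507  0.2814] yaw 102.71 tilt [-0.04  0.04] F [ 0.69 -0.28 -3.3 ] mom [-0.043 -0.035  0.022] gap 0.201 q [-0.7   0.36  1.49  0.    1.29 -0.92]
shift frac [-0.0038  0.6684 -0.005 ] turn frac [-0.0001 -0.0001  0.    ]
```

Advance most of the way (48 mm, hook still short of the pin), then look.

{"name": "jog_arm", "arguments": {"commands": [[0,0.03,0,0,0,0,1],[0,0.08,0,0,0,0,1],[0,0.15,0,0,0,0,1],[0,0.22,0,0,0,0,1],[0,0.29,0,0,0,0,1],[0,0.35,0,0,0,0,1],[0,0.39,0,0,0,0,1],[0,0.4,0,0,0,0,1]]}}

```text
t: 11.83
tcp_pos: [0.5254, -0.2399, 0.2818]
ee_rot: [0.624, 0.781, 0.0, -0.0]
ft_force: [0.4, 0.2, -2.0]
finger_gap: 0.2
```

```bash
python3 go.py .556 -.2335 .282 102.7
cat > look.py <<'E'
import sys
from h import *
from workcell import grab_frame,telemetry
f=grab_frame("side");S=f;p=telemetry.read_state()["tcp_pos"]
c,s=np.cos(np.radians(12.7)),np.sin(np.radians(12.7));X=np.array([c,s,0])
q=proj(S,[p-[0,0,.1005+.095],p-[0,0,.1005+.149],p-[0,0,.1005+.1285]+.014*X,[.556,-.2335,.064]])
im=cv2.resize(S["frame"][140:215,235:305],None,fx=8,fy=8,interpolation=cv2.INTER_CUBIC)
for a in q:cv2.circle(im,tuple(int(v) for v in (a-[235,140]+.5)*8),2,(0,0,255),-1)
cv2.imwrite(f"pics/{sys.argv[1]}.png",im)
E
python3 look.py z8
```

```text
t 11.83 p [ 0.5254 -0.2399  0.2818] yaw 102.76 tilt [-0.    0.01] F [ 0.41  0.22 -1.97] mom [-0.049  0.026 -0.01 ] gap 0.200 q [-0.63  0.45  1.37  0.    1.33 -0.85]
shift frac [-0.0047  0.2604 -0.0014] turn frac [-0.     -0.      0.0002]
```

View pics/z8.png

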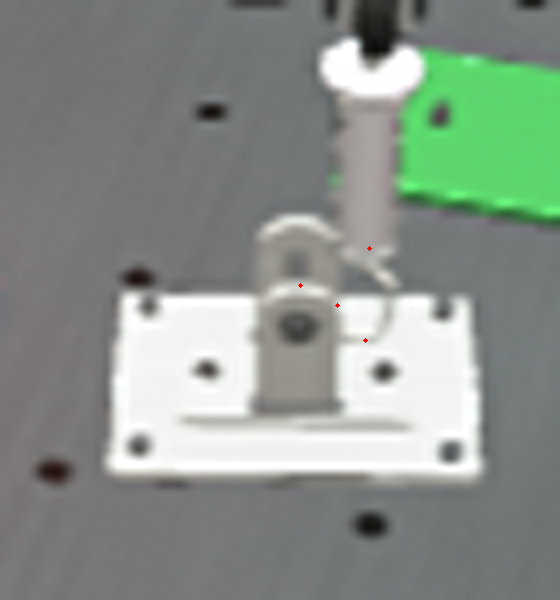

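The hook is about to enter between the lugs, in agreement with the projection. Advancing the remaining 31 mm.

{"name": "jog_arm", "arguments": {"commands": [[0,0.02,0,0,0,0,1],[0,0.055,0,0,0,0,1],[0,0.095,0,0,0,0,1],[0,0.14,0,0,0,0,1],[0,0.18,0,0,0,0,1],[0,0.22,0,0,0,0,1],[0,0.25,0,0,0,0,1],[0,0.26,0,0,0,0,1]]}}

```text
t: 12.55
tcp_pos: [0.5556, -0.2331, 0.2819]
ee_rot: [0.624, 0.781, 0.0, -0.0]
ft_force: [-0.3, -0.0, -2.5]
finger_gap: 0.202
```

```bash
python3 go.py .556 -.2335 .282 102.7; python3 look.py z9
```

```text
t 12.55 p [ 0.5556 -0.2331  0.2819] yaw 102.74 tilt [-0.    0.01] F [-0.28 -0.04 -2.51] mom [ 0.045 -0.025 -0.028] gap 0.202 q [-0.59  0.5   1.28  0.    1.36 -0.81]
shift frac [-0.004   0.0028 -0.0007] turn frac [ 0.     -0.      0.0001]
```

View pics/z9.png

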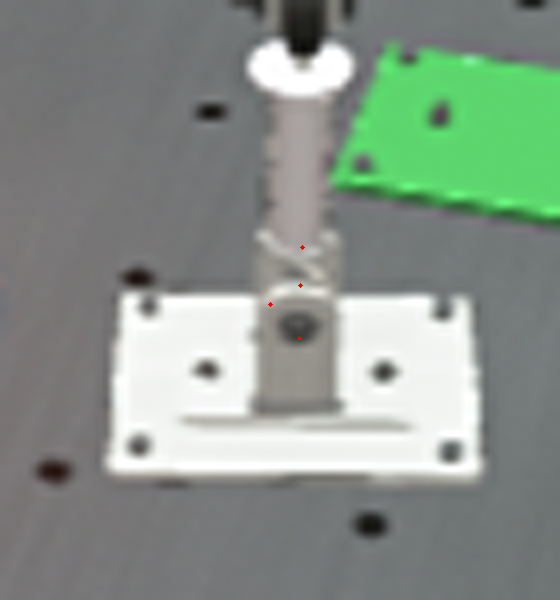

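No contact: the hook is under the pin and on its axis. Raising 18 mm, to just short of contact.

{"name": "jog_arm", "arguments": {"commands": [[0,0,-0.01,0,0,0,1],[0,0,-0.03,0,0,0,1],[0,0,-0.055,0,0,0,1],[0,0,-0.08,0,0,0,1],[0,0,-0.105,0,0,0,1],[0,0,-0.13,0,0,0,1],[0,0,-0.145,0,0,0,1],[0,0,-0.155,0,0,0,1]]}}

```text
t: 13.27
tcp_pos: [0.555, -0.2334, 0.3011]
ee_rot: [0.624, 0.781, 0.0, 0.0]
ft_force: [0.0, -0.7, -3.5]
finger_gap: 0.196
```

{"name": "jog_arm", "arguments": {"commands": [[0,0,-0.012,0,0,0,1],[0,0,-0.025,0,0,0,1],[0,0,-0.037,0,0,0,1],[0,0,-0.05,0,0,0,1],[0,0,-0.062,0,0,0,1],[0,0,-0.075,0,0,0,1],[0,0,-0.087,0,0,0,1],[0,0,-0.1,0,0,0,1]]}}

```text
t: 13.93
tcp_pos: [0.555, -0.2333, 0.3126]
ee_rot: [0.624, 0.781, 0.0, -0.0]
ft_force: [-0.9, 0.5, -3.9]
finger_gap: 0.197
```

```bash
python3 go.py .556 -.2335 .282 102.7; python3 look.py z10
```

```text
t 13.93 p [ 0.555  -0.2333  0.3126] yaw 102.72 tilt [-0.01  0.01] F [-0.9   0.47 -3.91] mom [-0.006 -0.063  0.049] gap 0.197 q [-0.59  0.48  1.23  0.    1.43 -0.81]
shift frac [-0.0037  0.0077  0.2553] turn frac [-0. -0.  0.]
```

View pics/z10.png

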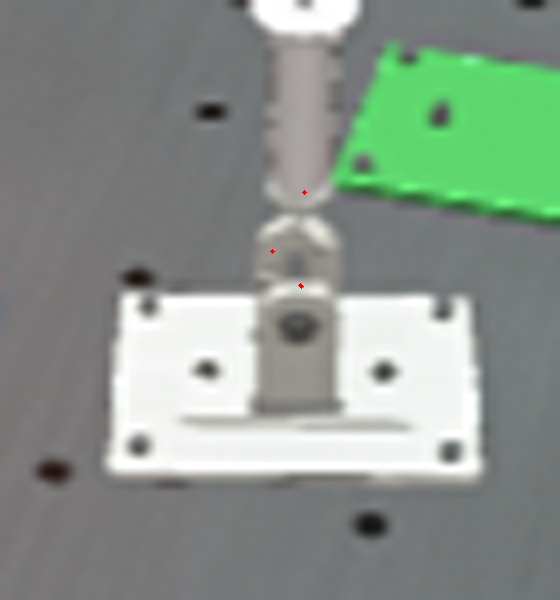

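The hook is engaged; the force is up about 1.5 N for about 9 mm of draw, as expected. Continuing slowly.

{"name": "jog_arm", "arguments": {"commands": [[0,0,-0.012,0,0,0,1],[0,0,-0.025,0,0,0,1],[0,0,-0.037,0,0,0,1],[0,0,-0.05,0,0,0,1],[0,0,-0.062,0,0,0,1],[0,0,-0.075,0,0,0,1],[0,0,-0.087,0,0,0,1],[0,0,-0.09,0,0,0,1]]}}

```text
t: 14.65
tcp_pos: [0.555, -0.2333, 0.3236]
ee_rot: [0.624, 0.781, -0.0, -0.0]
ft_force: [-0.0, 0.2, -6.4]
finger_gap: 0.199
```

```bash
python3 go.py .556 -.2335 .282 102.7; python3 look.py z11
```

```text
t 14.65 p [ 0.555  -0.2333  0.3236] yaw 102.72 tilt [-0.  0.] F [-0.03  0.25 -6.37] mom [ 0.028 -0.003 -0.008] gap 0.199 q [-0.59  0.47  1.21 -0.    1.45 -0.81]
shift frac [-0.0035  0.0076  0.3466] turn frac [-0. -0.  0.]
```

View pics/z11.png

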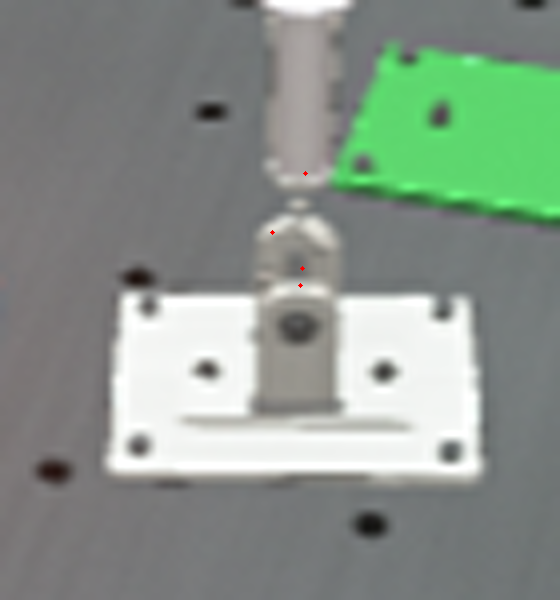

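{"name": "jog_arm", "arguments": {"commands": [[0,0,-0.01,0,0,0,1],[0,0,-0.02,0,0,0,1],[0,0,-0.03,0,0,0,1],[0,0,-0.04,0,0,0,1],[0,0,-0.05,0,0,0,1],[0,0,-0.06,0,0,0,1],[0,0,-0.07,0,0,0,1],[0,0,-0.075,0,0,0,1]]}}

```text
t: 15.37
tcp_pos: [0.555, -0.2333, 0.3325]
ee_rot: [0.624, 0.781, -0.0, -0.0]
ft_force: [0.1, 0.7, -7.6]
finger_gap: 0.198
```

```bash
python3 go.py; python3 look.py z12
```

```text
t 15.37 p [ 0.555  -0.2333  0.3325] yaw 102.71 tilt [-0.01  0.01] F [ 0.07  0.68 -7.57] mom [-0.003 -0.072  0.   ] gap 0.198 q [-0.59  0.47  1.2  -0.    1.47 -0.81]
```

View pics/z12.png

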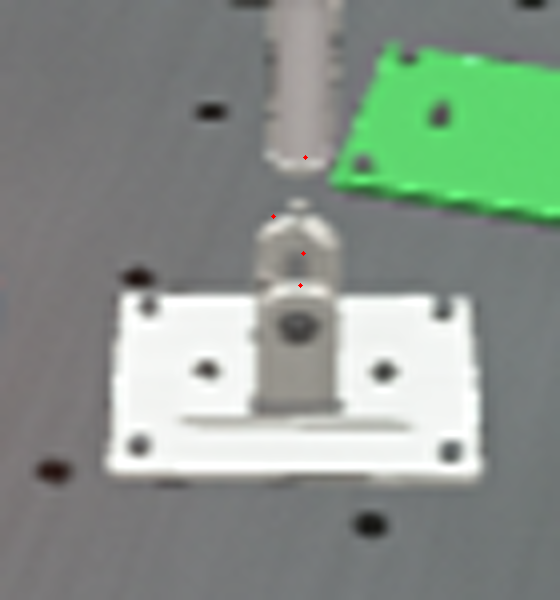

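Still resting on the plate (net about 5.2 N, draw about 29 mm). Continuing.

{"name": "jog_arm", "arguments": {"commands": [[0,0,-0.01,0,0,0,1],[0,0,-0.02,0,0,0,1],[0,0,-0.03,0,0,0,1],[0,0,-0.04,0,0,0,1],[0,0,-0.05,0,0,0,1],[0,0,-0.06,0,0,0,1],[0,0,-0.07,0,0,0,1],[0,0,-0.075,0,0,0,1]]}}

```text
t: 16.08
tcp_pos: [0.555, -0.2333, 0.3415]
ee_rot: [0.624, 0.781, -0.0, -0.0]
ft_force: [0.8, 0.5, -8.2]
finger_gap: 0.202
```

```bash
python3 go.py; python3 look.py z13
```

```text
t 16.08 p [ 0.555  -0.2333  0.3415] yaw 102.71 tilt [-0.01  0.  ] F [ 0.83  0.47 -8.18] mom [ 0.028 -0.034 -0.048] gap 0.202 q [-0.59  0.47  1.18 -0.    1.49 -0.81]
```

View pics/z13.png

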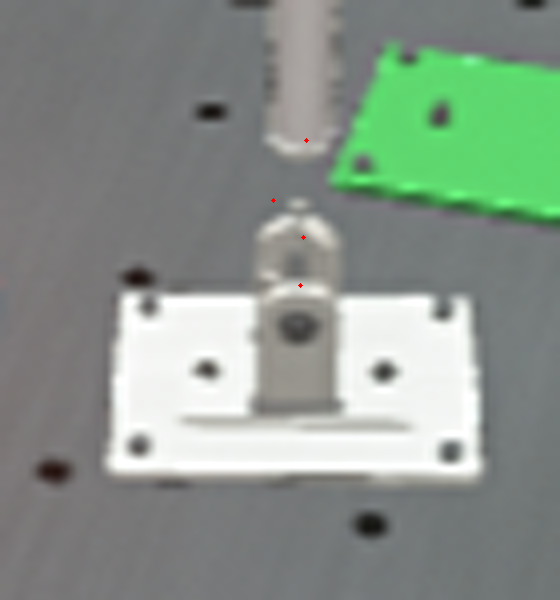

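{"name": "jog_arm", "arguments": {"commands": [[0,0,-0.008,0,0,0,1],[0,0,-0.016,0,0,0,1],[0,0,-0.024,0,0,0,1],[0,0,-0.032,0,0,0,1],[0,0,-0.04,0,0,0,1],[0,0,-0.048,0,0,0,1],[0,0,-0.056,0,0,0,1],[0,0,-0.06,0,0,0,1]]}}

```text
t: 16.8
tcp_pos: [0.555, -0.2333, 0.3487]
ee_rot: [0.624, 0.781, -0.0, -0.0]
ft_force: [0.5, 0.2, -9.8]
finger_gap: 0.2
```

```bash
python3 go.py; python3 look.py z14
```

```text
t 16.80 p [ 0.555  -0.2333  0.3487] yaw 102.72 tilt [-0.01  0.  ] F [ 0.47  0.23 -9.81] mom [-0.02 -0.06 -0.03] gap 0.200 q [-0.59  0.46  1.17 -0.    1.51 -0.81]
```

View pics/z14.png

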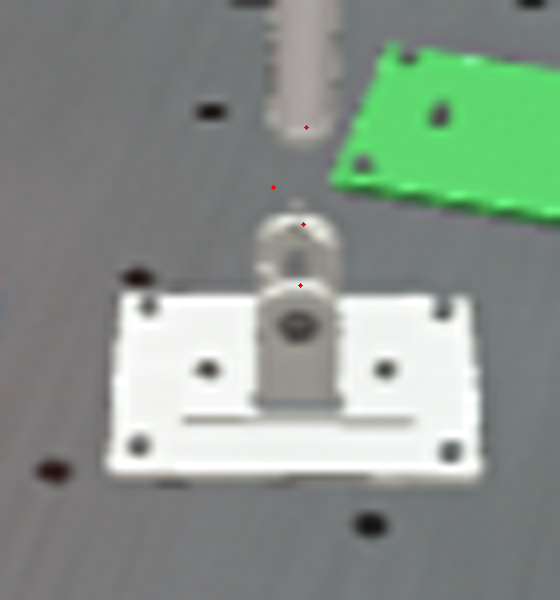

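{"name": "jog_arm", "arguments": {"commands": [[0,0,-0.006,0,0,0,1],[0,0,-0.012,0,0,0,1],[0,0,-0.018,0,0,0,1],[0,0,-0.024,0,0,0,1],[0,0,-0.03,0,0,0,1],[0,0,-0.036,0,0,0,1],[0,0,-0.04,0,0,0,1],[0,0,-0.04,0,0,0,1]]}}

```text
t: 17.52
tcp_pos: [0.555, -0.2333, 0.3536]
ee_rot: [0.624, 0.781, 0.0, 0.0]
ft_force: [0.2, -0.6, -10.4]
finger_gap: 0.201
```

```bash
python3 go.py; python3 look.py z15
```

```text
t 17.52 p [ 0.555  -0.2333  0.3536] yaw 102.71 tilt [ 0.01 -0.01] F [  0.17  -0.61 -10.4 ] mom [ 0.035 -0.079  0.013] gap 0.201 q [-0.59  0.46  1.16  0.    1.52 -0.81]
```

View pics/z15.png

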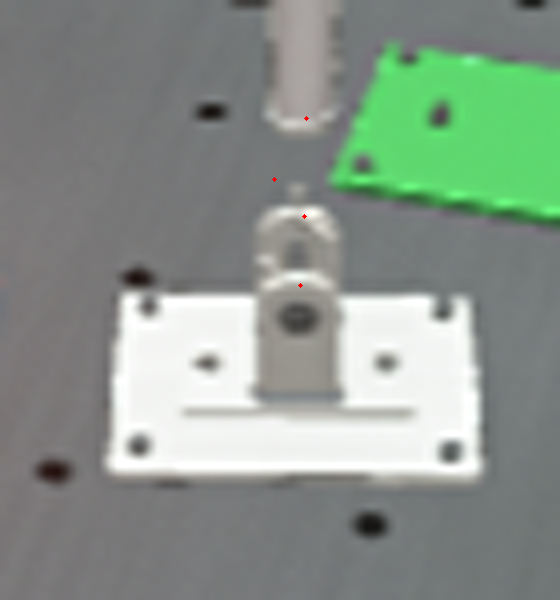

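The bracket is off the plate by about 4.5 mm (pin end 326→318), level, with a net force of about 8 N. Raising about 13 mm more, smoothly.

{"name": "jog_arm", "arguments": {"commands": [[0,0,-0.003,0,0,0,1],[0,0,-0.009,0,0,0,1],[0,0,-0.016,0,0,0,1],[0,0,-0.024,0,0,0,1],[0,0,-0.032,0,0,0,1],[0,0,-0.04,0,0,0,1],[0,0,-0.048,0,0,0,1],[0,0,-0.056,0,0,0,1]]}}

```text
t: 18.23
tcp_pos: [0.555, -0.2333, 0.3603]
ee_rot: [0.624, 0.781, -0.0, 0.0]
ft_force: [0.0, 0.4, -11.5]
finger_gap: 0.201
```

{"name": "jog_arm", "arguments": {"commands": [[0,0,-0.008,0,0,0,1],[0,0,-0.016,0,0,0,1],[0,0,-0.024,0,0,0,1],[0,0,-0.032,0,0,0,1],[0,0,-0.04,0,0,0,1],[0,0,-0.046,0,0,0,1],[0,0,-0.05,0,0,0,1],[0,0,-0.052,0,0,0,1]]}}

```text
t: 18.9
tcp_pos: [0.555, -0.2333, 0.3665]
ee_rot: [0.624, 0.781, 0.0, 0.0]
ft_force: [-0.1, -0.1, -10.6]
finger_gap: 0.209
```

```bash
python3 go.py; python3 look.py z16
```

```text
t 18.90 p [ 0.555  -0.2333  0.3665] yaw 102.72 tilt [ 0.01 -0.  ] F [ -0.09  -0.13 -10.55] mom [ 0.004 -0.017  0.049] gap 0.209 q [-0.59  0.46  1.13  0.    1.55 -0.81]
```

View pics/z16.png

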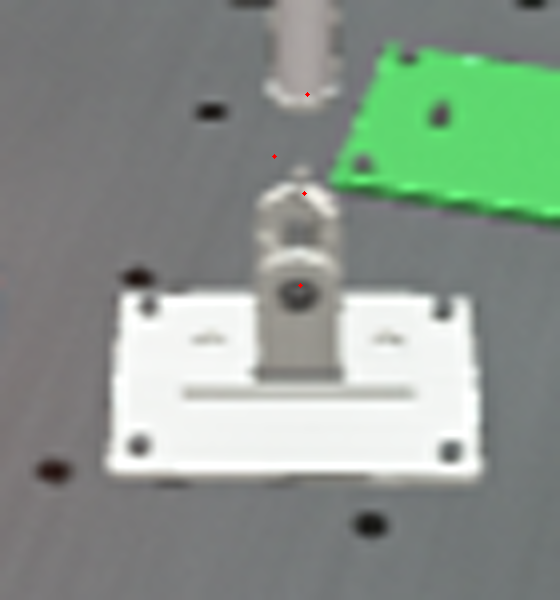

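Run:
```python
from h import *
from workcell import grab_frame
f=grab_frame("side");S0=load("side0.pkl")
pe=[.556-.028*.22,-.2335+.028*.9755,.064]
q=proj(f,[pe,np.array(pe)+[0,0,.02]]);print("px per mm",(q[1]-q[0])/20,q[0])
# template of near lug+pin end: rows
g=lambda a:cv2.cvtColor(a,cv2.COLOR_BGR2GRAY)
u=lambda a:cv2.resize(g(a),None,fx=10,fy=10,interpolation=cv2.INTER_CUBIC)
t=u(S0["frame"][174:192,264:281]);h=u(f["frame"][155:200,258:287])
r=cv2.matchTemplate(h,t,cv2.TM_CCOEFF_NORMED);_,v,_,l=cv2.minMaxLoc(r)
dy=(155+l[1]/10)-174;dx=258+l[0]/10-264;print("shift px",dx,dy,v,"lift mm",dy/((q[1]-q[0])/20)[1])
```

```text
px per mm [ 0.0063153  -0.21544854] [271.99824483 179.88361439]
shift px 0.19999999999998863 -4.0 0.7827073931694031 lift mm 18.565918763864712
```

The lift is about 17.5–18.5 mm, or about 5 mm clear of the pin tips. Holding still.

{"name": "jog_arm", "arguments": {"commands": [[0,0,0,0,0,0,1],[0,0,0,0,0,0,1],[0,0,0,0,0,0,1],[0,0,0,0,0,0,1],[0,0,0,0,0,0,1],[0,0,0,0,0,0,1],[0,0,0,0,0,0,1],[0,0,0,0,0,0,1]]}}

```text
t: 19.67
tcp_pos: [0.555, -0.2333, 0.3664]
ee_rot: [0.624, 0.781, 0.0, -0.0]
ft_force: [0.2, 0.0, -9.8]
finger_gap: 0.198
```

```bash
cat > lift.py <<'E'
from h import *
from workcell import grab_frame
f=grab_frame("side");S0=load("side0.pkl")
g=lambda a:cv2.cvtColor(a,cv2.COLOR_BGR2GRAY)
u=lambda a:cv2.resize(g(a),None,fx=10,fy=10,interpolation=cv2.INTER_CUBIC)
t=u(S0["frame"][174:192,264:281]);h=u(f["frame"][155:200,258:287])
r=cv2.matchTemplate(h,t,cv2.TM_CCOEFF_NORMED);_,v,_,l=cv2.minMaxLoc(r)
dy=(155+l[1]/10)-174;dx=258+l[0]/10-264;print("shift px",dx,dy,v,"lift mm",dy/-.2155)
E
python3 lift.py;python3 go.py
```

```text
shift px 0.19999999999998863 -3.8000000000000114 0.7933030724525452 lift mm 17.63341067285388
t 19.72 p [ 0.555  -0.2333  0.3664] yaw 102.72 tilt [-0.  0.] F [ -0.05  -0.7  -10.03] mom [-0.    -0.034 -0.002] gap 0.201 q [-0.59  0.46  1.13  0.    1.55 -0.81]
```

{"name": "jog_arm", "arguments": {"commands": [[0,0,0,0,0,0,1],[0,0,0,0,0,0,1],[0,0,0,0,0,0,1],[0,0,0,0,0,0,1],[0,0,0,0,0,0,1],[0,0,0,0,0,0,1],[0,0,0,0,0,0,1],[0,0,0,0,0,0,1]]}}

```text
t: 20.38
tcp_pos: [0.555, -0.2333, 0.3664]
ee_rot: [0.624, 0.781, -0.0, -0.0]
ft_force: [-1.1, -1.1, -11.1]
finger_gap: 0.202
```

{"name": "jog_arm", "arguments": {"commands": [[0,0,0,0,0,0,1],[0,0,0,0,0,0,1],[0,0,0,0,0,0,1],[0,0,0,0,0,0,1],[0,0,0,0,0,0,1],[0,0,0,0,0,0,1],[0,0,0,0,0,0,1],[0,0,0,0,0,0,1]]}}

```text
t: 21.05
tcp_pos: [0.555, -0.2333, 0.3664]
ee_rot: [0.624, 0.781, -0.0, -0.0]
ft_force: [0.1, -0.1, -9.9]
finger_gap: 0.199
```

{"name": "jog_arm", "arguments": {"commands": [[0,0,0,0,0,0,1],[0,0,0,0,0,0,1],[0,0,0,0,0,0,1],[0,0,0,0,0,0,1],[0,0,0,0,0,0,1],[0,0,0,0,0,0,1],[0,0,0,0,0,0,1],[0,0,0,0,0,0,1]]}}

```text
t: 21.72
tcp_pos: [0.555, -0.2333, 0.3664]
ee_rot: [0.624, 0.781, 0.0, 0.0]
ft_force: [0.4, 0.3, -10.0]
finger_gap: 0.201
```

{"name": "jog_arm", "arguments": {"commands": [[0,0,0,0,0,0,1],[0,0,0,0,0,0,1],[0,0,0,0,0,0,1],[0,0,0,0,0,0,1],[0,0,0,0,0,0,1],[0,0,0,0,0,0,1],[0,0,0,0,0,0,1],[0,0,0,0,0,0,1]]}}

```text
t: 22.38
tcp_pos: [0.555, -0.2333, 0.3664]
ee_rot: [0.624, 0.781, 0.0, -0.0]
ft_force: [-0.3, -0.4, -9.9]
finger_gap: 0.198
```

```bash
python3 lift.py;python3 look.py z17;python3 go.py
```

```text
shift px 0.19999999999998863 -3.8000000000000114 0.793562114238739 lift mm 17.63341067285388
t 22.48 p [ 0.555  -0.2333  0.3664] yaw 102.72 tilt [0. 0.] F [ -0.51  -0.27 -10.41] mom [ 0.028 -0.006 -0.007] gap 0.200 q [-0.59  0.46  1.13  0.    1.55 -0.81]
```

View pics/z17.png

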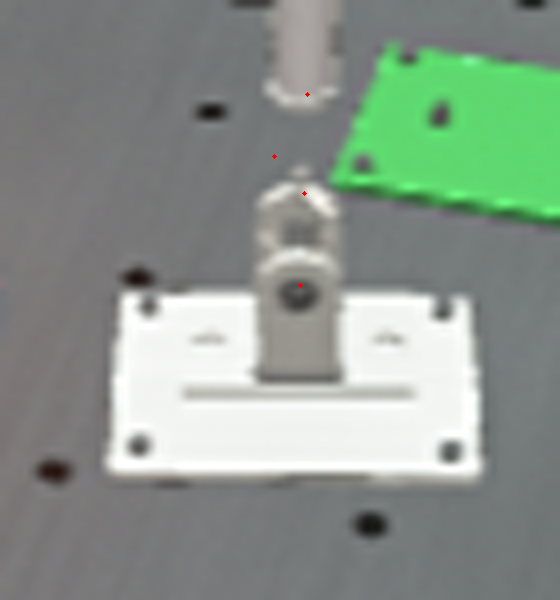

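The bracket hung motionless for more than 3 s, about 17.6 mm up (about 4.6 mm clear). Lowering gently.

{"name": "jog_arm", "arguments": {"commands": [[0,0,0.003,0,0,0,1],[0,0,0.009,0,0,0,1],[0,0,0.016,0,0,0,1],[0,0,0.024,0,0,0,1],[0,0,0.032,0,0,0,1],[0,0,0.04,0,0,0,1],[0,0,0.048,0,0,0,1],[0,0,0.056,0,0,0,1]]}}

```text
t: 23.15
tcp_pos: [0.555, -0.2333, 0.3596]
ee_rot: [0.624, 0.781, -0.0, -0.0]
ft_force: [0.7, 0.2, -10.6]
finger_gap: 0.2
```

{"name": "jog_arm", "arguments": {"commands": [[0,0,0.008,0,0,0,1],[0,0,0.016,0,0,0,1],[0,0,0.024,0,0,0,1],[0,0,0.032,0,0,0,1],[0,0,0.04,0,0,0,1],[0,0,0.047,0,0,0,1],[0,0,0.053,0,0,0,1],[0,0,0.058,0,0,0,1]]}}

```text
t: 23.82
tcp_pos: [0.555, -0.2333, 0.3526]
ee_rot: [0.624, 0.781, -0.0, -0.0]
ft_force: [-0.2, 0.0, -10.3]
finger_gap: 0.199
```

```bash
python3 lift.py;python3 look.py z18;python3 go.py
```

```text
shift px 0.10000000000002274 -0.8000000000000114 0.9529322385787964 lift mm 3.7122969837587534
t 23.92 p [ 0.555  -0.2333  0.3526] yaw 102.72 tilt [-0.    0.01] F [ -0.3   -0.74 -10.51] mom [ 0.032 -0.021 -0.035] gap 0.198 q [-0.59  0.46  1.16  0.    1.52 -0.81]
```

View pics/z18.png

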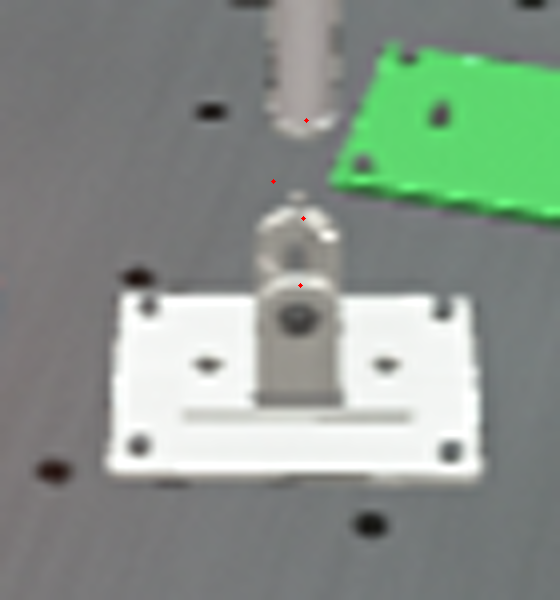

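It's coming down level over the pins, with about 3.7 mm left. Landing slower.

{"name": "jog_arm", "arguments": {"commands": [[0,0,0.005,0,0,0,1],[0,0,0.011,0,0,0,1],[0,0,0.017,0,0,0,1],[0,0,0.023,0,0,0,1],[0,0,0.029,0,0,0,1],[0,0,0.036,0,0,0,1],[0,0,0.044,0,0,0,1],[0,0,0.053,0,0,0,1]]}}

```text
t: 24.58
tcp_pos: [0.555, -0.2333, 0.3463]
ee_rot: [0.624, 0.781, -0.0, -0.0]
ft_force: [-0.5, -0.0, -10.3]
finger_gap: 0.199
```

{"name": "jog_arm", "arguments": {"commands": [[0,0,0.012,0,0,0,1],[0,0,0.025,0,0,0,1],[0,0,0.037,0,0,0,1],[0,0,0.05,0,0,0,1],[0,0,0.062,0,0,0,1],[0,0,0.075,0,0,0,1],[0,0,0.087,0,0,0,1],[0,0,0.1,0,0,0,1]]}}

```text
t: 25.25
tcp_pos: [0.555, -0.2333, 0.3344]
ee_rot: [0.624, 0.781, -0.0, 0.0]
ft_force: [-0.5, -0.1, -7.8]
finger_gap: 0.203
```

```bash
python3 lift.py;python3 look.py z19;python3 go.py .556 -.2335 .282 102.7
```

```text
shift px 0.10000000000002274 0.0 0.9929560422897339 lift mm -0.0
t 25.35 p [ 0.555  -0.2333  0.3342] yaw 102.71 tilt [-0.  0.] F [-0.86  0.48 -7.91] mom [-0.083  0.246 -0.063] gap 0.195 q [-0.59  0.47  1.19 -0.    1.48 -0.81]
shift frac [-0.0032  0.0076  0.4353] turn frac [-0. -0.  0.]
```

View pics/z19.png

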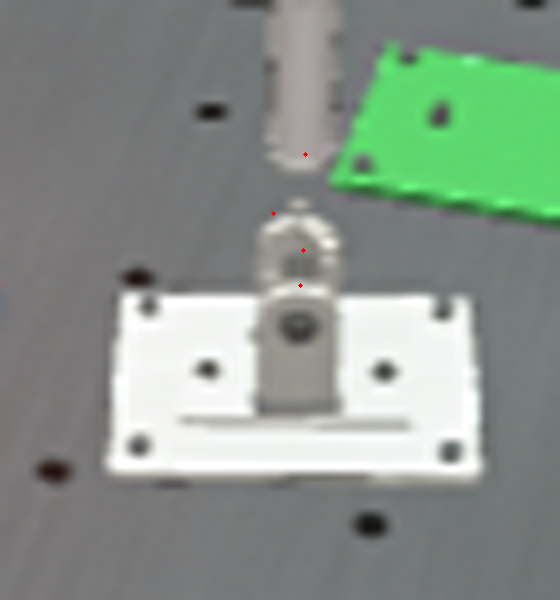

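The bracket is seated, with zero shift from its start. Slackening the spring and lowering the hook to passing height.

{"name": "jog_arm", "arguments": {"commands": [[0,0,0.015,0,0,0,1],[0,0,0.035,0,0,0,1],[0,0,0.055,0,0,0,1],[0,0,0.075,0,0,0,1],[0,0,0.095,0,0,0,1],[0,0,0.115,0,0,0,1],[0,0,0.135,0,0,0,1],[0,0,0.155,0,0,0,1]]}}

```text
t: 26.02
tcp_pos: [0.5551, -0.2333, 0.3158]
ee_rot: [0.624, 0.781, 0.0, 0.0]
ft_force: [-1.1, 0.5, -4.5]
finger_gap: 0.203
```

{"name": "jog_arm", "arguments": {"commands": [[0,0,0.02,0,0,0,1],[0,0,0.035,0,0,0,1],[0,0,0.05,0,0,0,1],[0,0,0.065,0,0,0,1],[0,0,0.08,0,0,0,1],[0,0,0.095,0,0,0,1],[0,0,0.11,0,0,0,1],[0,0,0.13,0,0,0,1]]}}

```text
t: 26.68
tcp_pos: [0.5552, -0.2333, 0.3003]
ee_rot: [0.624, 0.781, 0.0, 0.001]
ft_force: [-0.0, -0.1, -2.3]
finger_gap: 0.198
```

```bash
python3 lift.py;python3 go.py .556 -.2335 .282 102.7
```

```text
shift px 0.10000000000002274 0.0 0.9918339848518372 lift mm -0.0
t 26.73 p [ 0.5551 -0.2333  0.2997] yaw 102.72 tilt [0.01 0.01] F [-0.84  0.35 -2.93] mom [ 0.002  0.002 -0.026] gap 0.197 q [-0.59  0.49  1.25  0.    1.4  -0.81]
shift frac [-0.0036  0.0068  0.1476] turn frac [ 0. -0.  0.]
```

{"name": "jog_arm", "arguments": {"commands": [[0,0,0.02,0,0,0,1],[0,0,0.04,0,0,0,1],[0,0,0.065,0,0,0,1],[0,0,0.09,0,0,0,1],[0,0,0.11,0,0,0,1],[0,0,0.13,0,0,0,1],[0,0,0.142,0,0,0,1],[0,0,0.145,0,0,0,1]]}}

```text
t: 27.4
tcp_pos: [0.555, -0.2333, 0.2824]
ee_rot: [0.624, 0.781, -0.0, -0.0]
ft_force: [0.0, 0.1, -2.3]
finger_gap: 0.202
```

```bash
python3 look.py z20;python3 go.py .556 -.2335 .282 102.7
```

```text
t 27.45 p [ 0.555  -0.2333  0.2826] yaw 102.72 tilt [-0.01  0.01] F [ 0.14 -0.45 -1.41] mom [ 0.018  0.003 -0.031] gap 0.202 q [-0.59  0.5   1.28 -0.    1.36 -0.81]
shift frac [-0.0034  0.0077  0.0047] turn frac [-0. -0.  0.]
```

View pics/z20.png

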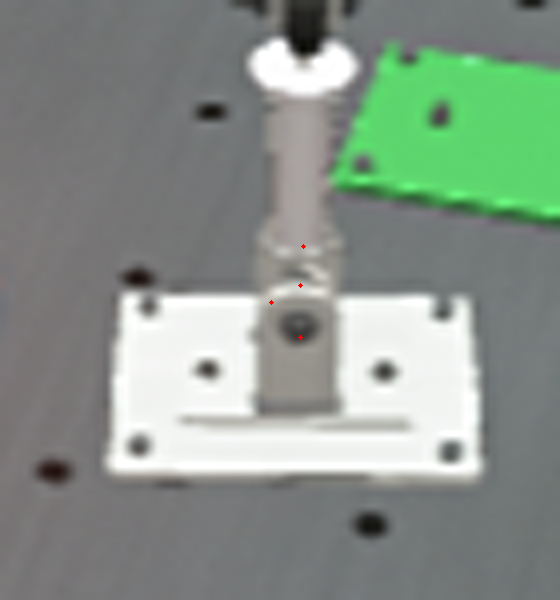

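The geometry matches the entry. Backing out along −x.

{"name": "jog_arm", "arguments": {"commands": [[0,-0.02,0,0,0,0,1],[0,-0.055,0,0,0,0,1],[0,-0.095,0,0,0,0,1],[0,-0.14,0,0,0,0,1],[0,-0.18,0,0,0,0,1],[0,-0.22,0,0,0,0,1],[0,-0.25,0,0,0,0,1],[0,-0.28,0,0,0,0,1]]}}

```text
t: 28.12
tcp_pos: [0.5218, -0.2409, 0.2829]
ee_rot: [0.625, 0.781, 0.0, 0.0]
ft_force: [-0.4, 0.8, -2.0]
finger_gap: 0.198
```

```bash
python3 look.py z21;python3 lift.py;python3 go.py .5325 .263 .29 94.1
```

```text
shift px 0.10000000000002274 0.0 0.9835653305053711 lift mm -0.0
t 28.22 p [ 0.5218 -0.2409  0.2829] yaw 102.69 tilt [ 0. -0.] F [ 0.04 -0.05 -1.98] mom [ 0.017 -0.092 -0.008] gap 0.198 q [-0.64  0.44  1.37 -0.    1.33 -0.86]
shift frac [ 4.077   1.0092 -0.0595] turn frac [0.     0.     0.0239]
```

View pics/z21.png

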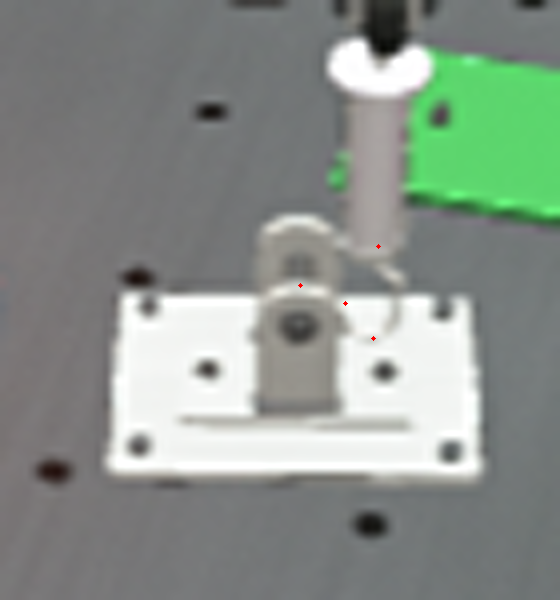

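Unhooked without disturbing the bracket. Backing further out and raising.

{"name": "jog_arm", "arguments": {"commands": [[0,-0.05,0,0,0,0,1],[0,-0.12,0,0,0,0,1],[0,-0.2,0,0,0,0,1],[0,-0.28,0,0,0,0,1],[0,-0.34,-0.06,0,0,0,1],[0,-0.38,-0.13,0,0,0,1],[0,-0.4,-0.2,0,0,0,1],[0,-0.4,-0.25,0,0,0,1]]}}

```text
t: 28.88
tcp_pos: [0.4752, -0.2516, 0.3146]
ee_rot: [0.625, 0.781, -0.0, 0.001]
ft_force: [-0.0, -0.1, -2.4]
finger_gap: 0.2
```

```bash
python3 go.py .488 .187 .313 94.1
```

```text
t 28.88 p [ 0.4752 -0.2516  0.3146] yaw 102.69 tilt [ 0.09 -0.08] F [-0.01 -0.15 -2.42] mom [0.05  0.006 0.016] gap 0.200 q [-0.7   0.33  1.44  0.    1.36 -0.93]
shift frac [3.5423 0.9067 0.0089] turn frac [0.0002 0.0003 0.0238]
```

{"name": "jog_arm", "arguments": {"commands": [[0.04,0.01,0,0,0,0,1],[0.12,0.03,0,0,0,0,1],[0.24,0.06,0,0,0,0,1],[0.36,0.09,0,0,0,0,1],[0.48,0.12,0,0,0,0,1],[0.6,0.15,0,0,0,0,1],[0.72,0.18,0,0,0,0,1],[0.84,0.21,0,0,0,0,1]]}}

```text
t: 29.55
tcp_pos: [0.4777, -0.1452, 0.3127]
ee_rot: [0.624, 0.781, 0.0, -0.0]
ft_force: [0.2, 1.0, -3.0]
finger_gap: 0.198
```

{"name": "jog_arm", "arguments": {"commands": [[0.12,0.03,0,0,0,0,1],[0.24,0.06,0,0,0,0,1],[0.36,0.09,0,0,0,0,1],[0.48,0.12,0,0,0,0,1],[0.6,0.15,0,0,0,0,1],[0.72,0.18,0,0,0,0,1],[0.84,0.21,0,0,0,0,1],[0.96,0.25,0,0,0,0,1]]}}

```text
t: 30.22
tcp_pos: [0.4812, -0.0263, 0.3127]
ee_rot: [0.624, 0.781, 0.0, -0.0]
ft_force: [0.5, -0.3, -3.3]
finger_gap: 0.201
```

{"name": "jog_arm", "arguments": {"commands": [[0.12,0.03,0,0,0,0.003,1],[0.24,0.06,0,0,0,0.006,1],[0.36,0.09,0,0,0,0.009,1],[0.48,0.12,0,0,0,0.012,1],[0.6,0.15,0,0,0,0.015,1],[0.72,0.18,0,0,0,0.018,1],[0.84,0.21,0,0,0,0.021,1],[0.96,0.25,0,0,0,0.0238,1]]}}

```text
t: 30.88
tcp_pos: [0.4848, 0.0926, 0.3127]
ee_rot: [0.681, 0.732, -0.0, -0.0]
ft_force: [0.7, -0.1, -2.0]
finger_gap: 0.203
```

```bash
python3 go.py .488 .187 .313 94.1
```

```text
t 30.88 p [0.4848 0.0926 0.3127] yaw 94.16 tilt [-0.02  0.01] F [ 0.75 -0.07 -2.  ] mom [-0.    -0.078  0.043] gap 0.203 q [-0.05  0.24  1.57  0.    1.33 -0.12]
shift frac [ 0.783   0.0839 -0.0025] turn frac [-0.0001 -0.      0.0002]
```

{"name": "jog_arm", "arguments": {"commands": [[0.12,0,0,0,0,0,1],[0.24,0,0,0,0,0,1],[0.36,0,0,0,0,0,1],[0.48,0,0,0,0,0,1],[0.6,0,0,0,0,0,1],[0.72,0,0,0,0,0,1],[0.82,0,0,0,0,0,1],[0.9,0,0,0,0,0,1]]}}

```text
t: 31.55
tcp_pos: [0.477, 0.2, 0.3127]
ee_rot: [0.681, 0.733, -0.0, -0.0]
ft_force: [0.0, 0.0, -2.6]
finger_gap: 0.198
```

```bash
python3 go.py .484 .2575 .289 94.1
```

```text
t 31.55 p [0.477  0.2    0.3127] yaw 94.23 tilt [-0.02  0.  ] F [ 0.02  0.   -2.61] mom [-0.085 -0.024 -0.003] gap 0.198 q [0.17 0.29 1.51 0.   1.35 0.1 ]
shift frac [0.4733 0.0935 0.1975] turn frac [-0.     -0.      0.0004]
```

{"name": "jog_arm", "arguments": {"commands": [[0.08,0.01,0.01,0,0,0,1],[0.17,0.03,0.03,0,0,0,1],[0.26,0.05,0.06,0,0,0,1],[0.34,0.07,0.1,0,0,0,1],[0.4,0.085,0.14,0,0,0,1],[0.43,0.09,0.17,0,0,0,1],[0.45,0.09,0.19,0,0,0,1],[0.45,0.09,0.2,0,0,0,1]]}}

```text
t: 32.22
tcp_pos: [0.4846, 0.2531, 0.2881]
ee_rot: [0.681, 0.732, -0.0, -0.0]
ft_force: [0.2, 0.2, -2.6]
finger_gap: 0.2
```

```bash
python3 go.py .5836 .2687 .2869 94.1;python3 - <<'E'
from workcell import grab_frame
import pickle,cv2
f=grab_frame("side");cv2.imwrite("pics/side22.png",cv2.resize(f["frame"][190:310,160:300],None,fx=5,fy=5,interpolation=cv2.INTER_CUBIC))
E
```

```text
t 32.22 p [0.4846 0.2531 0.2881] yaw 94.16 tilt [-0.05 -0.01] F [ 0.2   0.24 -2.61] mom [ 0.021 -0.024  0.026] gap 0.200 q [0.27 0.37 1.46 0.   1.31 0.19]
shift frac [0.0697 0.8323 0.0092] turn frac [-0.0002  0.      0.0002]
```

View pics/side22.png

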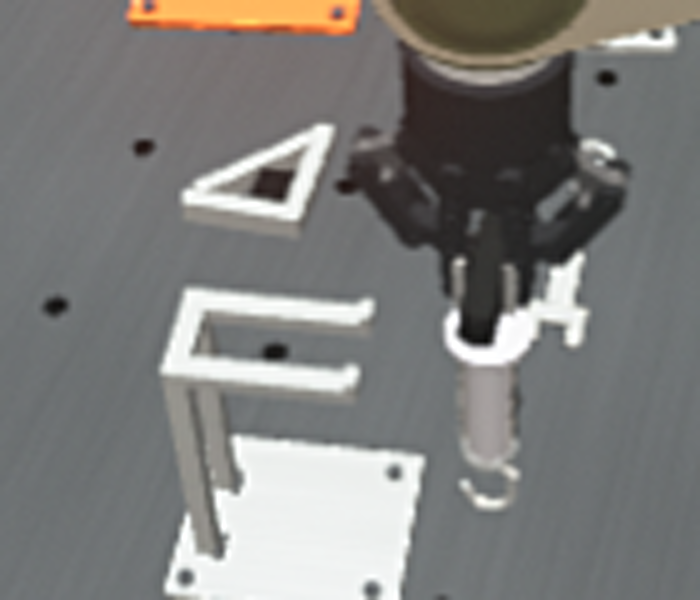

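{"name": "jog_arm", "arguments": {"commands": [[0.03,0.02,0,0,0,0,1],[0.04,0.06,0,0,0,0,1],[0.045,0.12,0,0,0,0,1],[0.048,0.18,0,0,0,0,1],[0.05,0.25,0,0,0,0,1],[0.053,0.31,0,0,0,0,1],[0.053,0.36,0,0,0,0,1],[0.053,0.38,0,0,0,0,1]]}}

```text
t: 32.93
tcp_pos: [0.5307, 0.2624, 0.2885]
ee_rot: [0.681, 0.732, -0.0, 0.0]
ft_force: [0.3, 0.5, -2.2]
finger_gap: 0.202
```

```bash
python3 go.py .5836 .2687 .2869 94.1;python3 - <<'E'
from workcell import grab_frame
import pickle,cv2
f=grab_frame("side");cv2.imwrite("pics/side23.png",cv2.resize(f["frame"][190:310,160:300],None,fx=5,fy=5,interpolation=cv2.INTER_CUBIC))
E
```

```text
t 32.93 p [0.5307 0.2624 0.2885] yaw 94.13 tilt [ 0. -0.] F [ 0.3   0.5  -2.15] mom [-0.015  0.064  0.041] gap 0.202 q [ 0.26  0.47  1.31 -0.    1.36  0.19]
shift frac [0.0204 0.4436 0.0137] turn frac [0.     0.     0.0001]
```

View pics/side23.png

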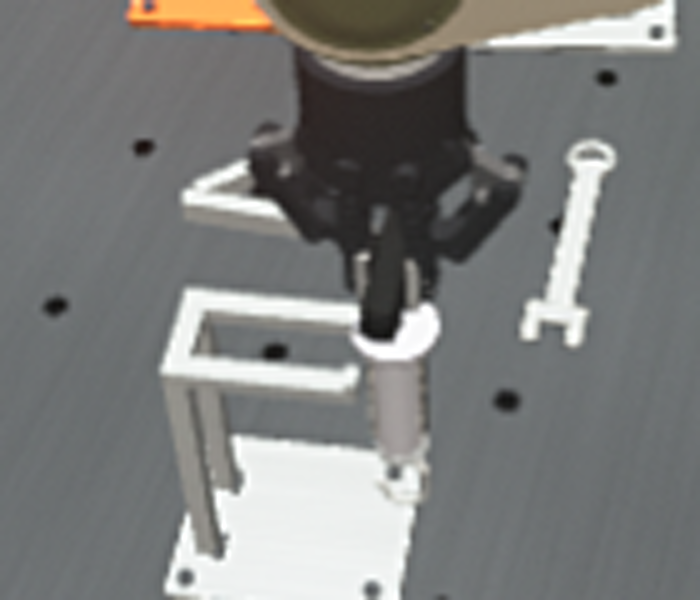

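This matches the draw-out picture (collar at about 395,332). Sliding in to just above the seat.

{"name": "jog_arm", "arguments": {"commands": [[0.002,0.02,0,0,0,0,1],[0.005,0.06,0,0,0,0,1],[0.008,0.12,0,0,0,0,1],[0.011,0.19,0,0,0,0,1],[0.014,0.26,0,0,0,0,1],[0.017,0.34,0,0,0,0,1],[0.02,0.41,0,0,0,0,1],[0.02,0.43,0,0,0,0,1]]}}

```text
t: 33.65
tcp_pos: [0.5821, 0.2686, 0.2885]
ee_rot: [0.681, 0.732, 0.0, 0.0]
ft_force: [0.5, -0.4, -3.0]
finger_gap: 0.199
```

```bash
python3 go.py .5836 .2687 .2725 94.1;python3 - <<'E'
from workcell import grab_frame
import pickle,cv2
f=grab_frame("side");cv2.imwrite("pics/side24.png",cv2.resize(f["frame"][190:310,160:300],None,fx=5,fy=5,interpolation=cv2.INTER_CUBIC))
E
```

```text
t 33.65 p [0.5821 0.2686 0.2885] yaw 94.13 tilt [ 0.02 -0.  ] F [ 0.47 -0.45 -3.05] mom [ 0.007 -0.009 -0.003] gap 0.199 q [ 0.25  0.59  1.13 -0.    1.43  0.18]
shift frac [-0.0003  0.0122  0.133 ] turn frac [0.     0.     0.0001]
```

View pics/side24.png

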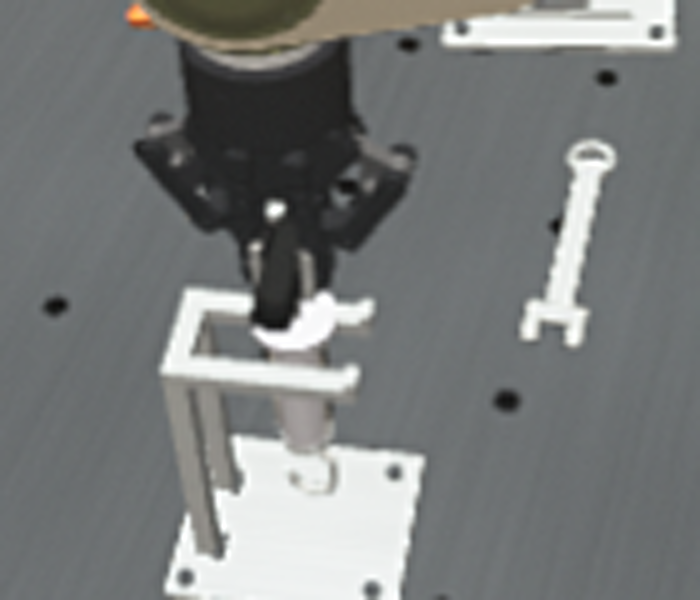

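Back in the same place above the seat. Lowering 15.5 mm.

{"name": "jog_arm", "arguments": {"commands": [[0,0.005,0.015,0,0,0,1],[0,0.01,0.035,0,0,0,1],[0,0.01,0.055,0,0,0,1],[0,0.01,0.075,0,0,0,1],[0,0.01,0.095,0,0,0,1],[0,0.01,0.11,0,0,0,1],[0,0.01,0.122,0,0,0,1],[0,0.01,0.13,0,0,0,1]]}}

```text
t: 34.37
tcp_pos: [0.5821, 0.2688, 0.273]
ee_rot: [0.681, 0.732, -0.0, -0.0]
ft_force: [0.1, 0.1, -3.3]
finger_gap: 0.2
```

```bash
python3 go.py .5836 .2687 .2725 94.1
```

```text
t 34.37 p [0.5821 0.2688 0.273 ] yaw 94.15 tilt [-0.01 -0.  ] F [ 0.13  0.06 -3.26] mom [-0.011 -0.009  0.005] gap 0.200 q [ 0.25  0.6   1.15 -0.    1.39  0.18]
shift frac [-0.0014  0.0122  0.004 ] turn frac [-0.      0.      0.0001]
```

{"name": "jog_arm", "arguments": {"commands": [[0,0,0.003,0,0,0,1],[0,0,0.006,0,0,0,1],[0,0,0.008,0,0,0,1],[0,0,0.01,0,0,0,1],[0,0,0.012,0,0,0,1],[0,0,0.014,0,0,0,1],[0,0,0.015,0,0,0,1],[0,0,0.015,0,0,0,1]]}}

```text
t: 35.03
tcp_pos: [0.5822, 0.2688, 0.2725]
ee_rot: [0.681, 0.732, 0.0, 0.0]
ft_force: [-3.0, -2.0, 6.6]
finger_gap: 0.197
```

```bash
python3 go.py .5836 .2687 .2725 94.1
```

```text
t 35.03 p [0.5822 0.2688 0.2725] yaw 94.15 tilt [0.06 0.01] F [-3.03 -2.05  6.58] mom [-0.156  0.636 -0.003] gap 0.197 q [ 0.25  0.6   1.15 -0.    1.39  0.18]
shift frac [-0.0014  0.0118 -0.0003] turn frac [ 0.0002 -0.      0.0001]
```

Seated: the force has reversed to +6.6 N. Easing off slightly and opening gradually.

{"name": "jog_arm", "arguments": {"commands": [[0,0,-0.005,0,0,0,1],[0,0,-0.008,0,0,0,1],[0,0,-0.008,0,0,0,0.78],[0,0,-0.008,0,0,0,0.7],[0,0,-0.008,0,0,0,0.6],[0,0,-0.008,0,0,0,0.45],[0,0,-0.008,0,0,0,0.3],[0,0,-0.008,0,0,0,0.1]], "grip_force": 20}}

```text
t: 35.7
tcp_pos: [0.5822, 0.2688, 0.2723]
ee_rot: [0.681, 0.732, 0.0, -0.0]
ft_force: [0.6, -0.4, -0.1]
finger_gap: 0.812
```

{"name": "jog_arm", "arguments": {"commands": [[0,0,0,0,0,0,0],[0,0,0,0,0,0,0],[0,0,0,0,0,0,0],[0,0,0,0,0,0,0],[0,0,-0.05,0,0,0,0],[0,0,-0.1,0,0,0,0],[0,0,-0.15,0,0,0,0],[0,0,-0.2,0,0,0,0]]}}

```text
t: 36.37
tcp_pos: [0.5823, 0.2688, 0.2974]
ee_rot: [0.681, 0.732, 0.0, 0.0]
ft_force: [0.6, 0.2, -0.5]
finger_gap: 0.998
```

```bash
python3 go.py;python3 - <<'E'
from workcell import grab_frame
import pickle,cv2
f=grab_frame("side");cv2.imwrite("pics/side25.png",cv2.resize(f["frame"][190:310,160:300],None,fx=5,fy=5,interpolation=cv2.INTER_CUBIC))
E
```

```text
t 36.37 p [0.5823 0.2688 0.2974] yaw 94.15 tilt [0.05 0.01] F [ 0.58  0.19 -0.49] mom [0.006 0.04  0.012] gap 0.998 q [0.25 0.58 1.11 0.   1.45 0.18]
```

View pics/side25.png

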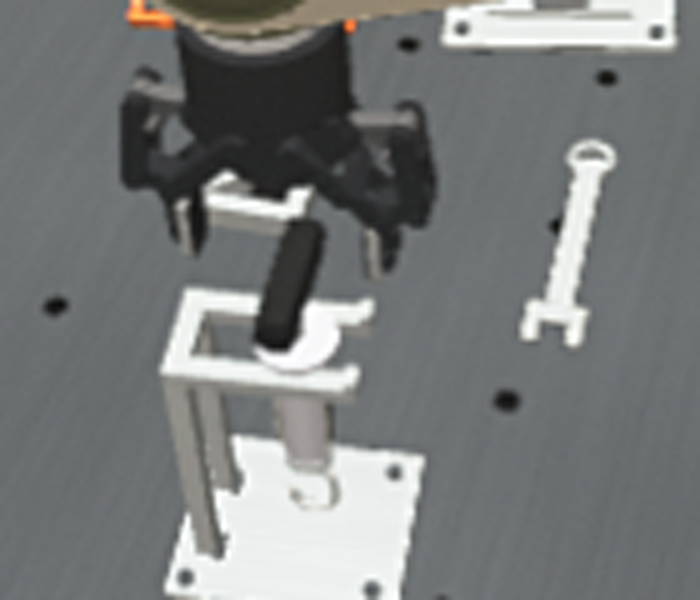

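The scale hangs upright in the fork, as at the start. Retreating upward and back, then a final check.

{"name": "jog_arm", "arguments": {"commands": [[0,0,-0.1,0,0,0,0],[0,0,-0.2,0,0,0,0],[0,0,-0.35,0,0,0,0],[0,0,-0.5,0,0,0,0],[0,0,-0.65,0,0,0,0],[0,-0.15,-0.75,0,0,0,0],[0,-0.3,-0.8,0,0,0,0],[0,-0.4,-0.8,0,0,0,0]]}}

```text
t: 37.08
tcp_pos: [0.5333, 0.2653, 0.3945]
ee_rot: [0.681, 0.732, 0.001, 0.001]
ft_force: [0.7, 1.0, -0.4]
finger_gap: 0.999
```

{"name": "jog_arm", "arguments": {"commands": [[-0.1,-0.15,0,0,0,0,0],[-0.25,-0.3,0,0,0,0,0],[-0.4,-0.45,0,0,0,0,0],[-0.55,-0.6,0,0,0,0,0],[-0.7,-0.75,0,0,0,0,0],[-0.85,-0.85,0,0,0,0,0],[-1,-0.9,0,0,0,0,0],[-1,-0.9,0,0,0,0,0]]}}

```text
t: 37.75
tcp_pos: [0.4345, 0.1359, 0.3931]
ee_rot: [0.682, 0.732, 0.0, 0.001]
ft_force: [0.7, -0.4, -0.4]
finger_gap: 1.001
```

```bash
python3 go.py;python3 - <<'E'
from h import *
from workcell import grab_frame
S0=load("side0.pkl")["frame"];T0=load("top0.pkl")["frame"]
f=grab_frame("side")["frame"];t=grab_frame("top")["frame"]
z=lambda f,x,y,w,h:cv2.resize(f[y:y+h,x:x+w],None,fx=5,fy=5,interpolation=cv2.INTER_CUBIC)
cv2.imwrite("pics/fin.png",np.vstack([np.hstack([z(f,185,225,66,90)[:300],z(f,240,155,66,60)]),np.hstack([z(t,136,150,66,55),z(t,286,158,66,55)])]))
for n,a,b,(x,y,w,h) in(("scale",S0,f,(190,228,60,85)),("bracket",S0,f,(245,160,55,45)),("bracketT",T0,t,(286,158,66,66)),("scaleT",T0,t,(136,150,66,66))):
    d=cv2.absdiff(a,b)[y:y+h,x:x+w].max(2);print(n,(d>40).sum(),d.mean())
E
python3 lift.py
```

```text
t 37.75 p [0.4345 0.1359 0.3931] yaw 94.03 tilt [ 0.07 -0.03] F [ 0.71 -0.41 -0.44] mom [-0.017 -0.043  0.025] gap 1.001 q [ 0.05  0.1   1.53 -0.    1.51 -0.03]
scale 30 4.7474509803921565
bracket 461 22.906262626262627
bracketT 0 5.644398530762167
scaleT 104 7.924242424242424
shift px -0.30000000000001137 0.0 0.8376631736755371 lift mm -0.0
```

View pics/fin.png

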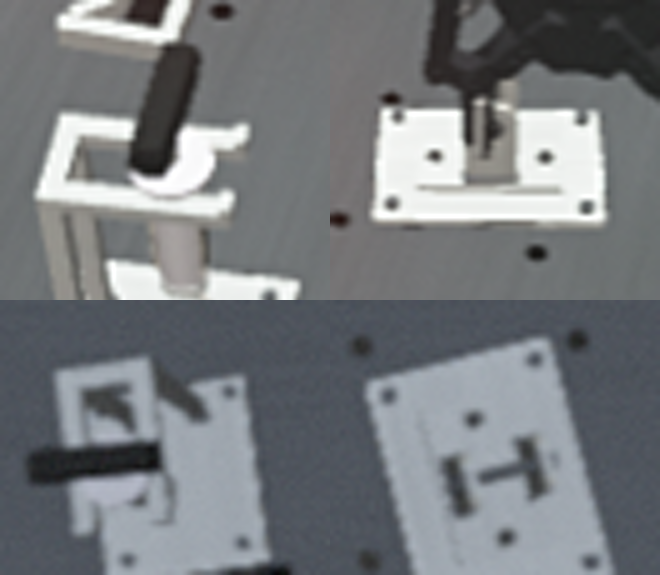

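The top view shows the bracket unchanged and the scale seated. The side-view difference at the bracket is only the gripper in front of it. Handing in.

```bash
python3 -c "
from workcell import close_job
print(close_job())"
```

```text
the job is handed in; nothing more can be done
None
```

I weighed the bracket as asked and handed the job in at about 38 s of the 72 s allowed.

- **Weighing:** I hooked the scale under the cross pin and drew the bracket slowly up to about 17.5 mm off the plate, about 4.5 mm clear of the pin tips. It hung still for over 3 s. The spring was drawn out about 43–46 mm, within the 54.5 mm limit, which puts the bracket at roughly 0.78–0.84 kg.
- **Putting back:** I lowered it level over its pins, unhooked the scale and hung it upright in its fork. The seating push was about 9 N, and I eased it off before letting go.

**Last checks**
- **Bracket:** the top view showed no change from the start picture, and the side view measured 0 mm of lift.
- **Scale:** both views show it upright in the fork, about 1 mm from where I took it. The small picture differences there fit that shift.
- **Gripper:** it was open and clear of everything, with only sensor noise on the force reading.

**Checks that disagreed**
- The final side picture differed at the bracket, but only because the gripper stood partly in front of it. An unobstructed side picture taken just after unhooking showed the bracket home.
- Estimates of the hanging height ranged from about 17.2 to 20 mm. All of them lie between clearing the pins (13 mm) and 10 mm above them (23 mm).

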